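# Set up the telescoping pump stand

### The job

Get the pump stand ready for a bike service. First draw its empty caddy straight up by the handle until the post's lock button clicks out and it stays up; then pull the tray of the step box out to its stop, move every loose tool in it over to the caddy (only the caps tray at the back stays), and push the tray fully home again. Lay the frame pump into the two clip forks on the side of the raised caddy as well, and leave everything else where it is.

Things in the scene. Friction and masses are not known exactly. Their poses are not given: they have to be found in the camera images.
- pump_stand: Grey plastic pump stand on the table, does not move: foot plate 240 x 190 x 18 mm, origin at the middle of its underside on the table. In its middle stands a square sleeve (40 mm wide, top 122 mm up) in which the post telescopes straight up. x runs along the caddy's length.
- post (a joint): How far the telescoping post, with the tool caddy on top, is drawn up out of the sleeve (m): 0 fully down, locks at 0.075, upper stop at 0.078. It slides stiffly (about 10 N to lift) and stays where it is left; before it has locked a load could push it down again.
- lock_button (a joint): Red spring lock button of the post: about 0 while hidden in the sleeve, about 0.010 (m) once it has snapped out through the hole on the sleeve's +x side (105 mm above the table), which happens at post 0.075. It then holds the post up.
- caddy_floor (a point): Middle of the inner floor of the grey open tool caddy on the post (z up, x along its length); rises with the post, 131 mm above the table when fully down and 206 mm when locked. Inside 250 x 215 mm, walls 40 mm high; a low wall 5 mm thick along x (y = 0, 34 mm high) makes two compartments 105 mm wide.
- caddy_handle (a point): Middle of the caddy's carrying handle: a round black bar 17 mm thick along the caddy's x over the dividing wall, 53 mm above the caddy floor (top 62 mm above it), free to grip from above for 65 mm of its length between its two uprights. Pull it straight up to draw the post out.
- cradle (a point): Where the middle of the frame pump's barrel belongs: midway between two upward-open steel clip forks on the caddy's +y side (154.5 mm from the caddy's middle, 55 mm above the caddy floor), barrel along the point's x. Forks stand 45 mm either side of this point and are 12 mm thick; 32 mm between their cheeks, flaring out to about 50 mm at the mouth 17 mm above this point; seat 14 mm below it.
- step_box: Pine step box on the table, does not move: 240 mm deep (x), 390 mm wide (y), 200 mm high, origin at the middle of its underside, front on its -x side. A pull-out tray sits right under the tread; the swing door below it is not needed.
- step_box_drawer0 (a joint): How far the tray is pulled out along the box's -x (m): 0 fully home, stop at 0.1656. Moves with about 1 N of friction.
- step_box_drawer0_handle (a point): Middle of the tray's bar handle: 11 mm thick, 120 mm long along the box's y, 35 mm in front of the tray's front, 38 mm below the top of the box, free to pinch from above. The tray's inner floor is 130 mm above the table and runs from 56 mm to about 200 mm behind this point (a clear caps tray, to stay there, fills the space farther back), 348 mm wide, slippery, side walls 6 mm, 48 mm above its floor.
- frame_pump: Aluminium frame pump, lies on top of the box at the start; long along its x. Barrel 28 mm in diameter from x = -70 to 70 mm, axis 14 mm above the origin (underside of the barrel's middle); black head 34 x 30 x 28 mm at the -x end, black T-handle bar 78 mm wide at x = 94 mm. About 160 g; may point either way in the forks.
- pump_middle (a point): Middle of the pump's barrel, on its axis; axes as the pump's.
- grip_a: Spare handlebar grip of hard black silicone with a silver end ring, lying along its x axis: round barrel 110 mm long, 32 mm across, axis 17 mm up, top 33 mm up, on a flat palm pad 80 x 36 x 12 mm. About 70 g. Origin: middle of the underside. Starts in the tray; may be absent.
- grip_b: Second spare grip, the same but with a brass-coloured end ring. Origin: middle of the underside. Starts in the tray; may be absent.
- hex_ring: Flat bunch of stainless hex keys in an orange holder with a steel split ring, rigid, 96 x 34 x 16 mm, long along x. About 120 g. Origin: middle of the underside. Starts in the tray; may be absent.
- patch_box: Green plastic patch-kit box, 82 x 36 x 24 mm, long along x. About 80 g. Origin: middle of the underside. Starts in the tray; may be absent.
- tyre_levers: Clipped stack of three blue tyre levers, rigid, 110 x 26 x 21 mm, long along x. About 70 g. Origin: middle of the underside. Starts in the tray; may be absent.
- drink_bottle: Blue drink bottle, 68 mm across, 190 mm high, standing. Origin: middle of the underside. To be left alone.
- chain_lube: White lube bottle, 48 mm across, 130 mm high, standing. Origin: middle of the underside. To be left alone.
- tube_carton: Cardboard carton 100 x 80 x 45 mm. Origin: middle of the underside. To be left alone.
- bits_dish: Clear plastic dish 130 x 90 x 30 mm. Origin: middle of the underside. To be left alone.
- bike_lamp: Black bicycle lamp, 50 x 40 x 42 mm, on the table behind the caddy. Origin: middle of the underside. To be left alone.
There are look-alikes about, which are no part of the job. There is more than one size of the frame_pump; the job needs the smaller.

How it is judged:
On the way, in this order (a step that is already met when the one before it is completed fails the run):
1. the empty caddy is raised and the lock button has clicked out (value of joint post above 0.072 m and value of joint lock_button above 0.006 m and distance between pump_middle and cradle above 0.05 m), for 0.2 s.
2. the tray is pulled out to its stop (value of joint step_box_drawer0 above 0.161 m), for 0.2 s.
3. every tool is in the raised caddy (value of joint post above 0.072 m and value of joint lock_button above 0.006 m and x of grip_a in the frame of caddy_floor between -0.118 and 0.118 m and y of grip_a in the frame of caddy_floor between -0.105 and 0.105 m and z of grip_a in the frame of caddy_floor between -0.008 and 0.04 m and linear speed of each of grip_a, grip_b, hex_ring, patch_box, tyre_levers below 0.03 m/s and x of grip_b in the frame of caddy_floor between -0.118 and 0.118 m and y of grip_b in the frame of caddy_floor between -0.105 and 0.105 m and z of grip_b in the frame of caddy_floor between -0.008 and 0.04 m and x of hex_ring in the frame of caddy_floor between -0.118 and 0.118 m and y of hex_ring in the frame of caddy_floor between -0.105 and 0.105 m and z of hex_ring in the frame of caddy_floor between -0.008 and 0.04 m and x of patch_box in the frame of caddy_floor between -0.118 and 0.118 m and y of patch_box in the frame of caddy_floor between -0.105 and 0.105 m and z of patch_box in the frame of caddy_floor between -0.008 and 0.04 m and x of tyre_levers in the frame of caddy_floor between -0.118 and 0.118 m and y of tyre_levers in the frame of caddy_floor between -0.105 and 0.105 m and z of tyre_levers in the frame of caddy_floor between -0.008 and 0.04 m), for 0.2 s.
4. the tray is pushed fully home (value of joint step_box_drawer0 below 0.006 m), for 0.2 s.
At the end, for the whole second after the job is handed in: Post locked (over 72 mm, button out over 6 mm); tray within 6 mm of home; each present tool at rest in the caddy (origin within 118 mm along, 105 mm across, under 40 mm up); pump at rest in the forks (middle within 25 mm along, 6 mm across and in height of the cradle point, aligned to 0.12 rad) (all of step 3 and value of joint step_box_drawer0 below 0.006 m and x of pump_middle in the frame of cradle between -0.025 and 0.025 m and y of pump_middle in the frame of cradle between -0.006 and 0.006 m and z of pump_middle in the frame of cradle between -0.006 and 0.006 m and angle between the x axis of frame_pump and the x axis of cradle, either way round below 0.12 rad and linear speed of frame_pump below 0.03 m/s); the robot touches nothing.
It fails at once if a bottle, the carton, dish or lamp shoved more than 60 mm (distance of any of drink_bottle, chain_lube, tube_carton, bits_dish, bike_lamp from where it was at the start of the episode above 0.06 m).
Of grip_a, grip_b, hex_ring, patch_box, tyre_levers only 3 to 4 are there at a start; the rules pass over those that are not, and their reading is None.
At some moment in a run one of grip_a, grip_b, hex_ring, patch_box, tyre_levers, frame_pump may be knocked a few centimetres aside while the robot is not near it.
Once in a run the grip may slacken for a moment while it holds something.
It also fails if it takes over 210 s, if anything falls off the work surface, if the arm or the gripper's body presses on something with over 40 N, if the wrist force passes 120 N, or if a joint passes its speed limit or range.

### The arm

A 7-joint arm with a two-finger parallel gripper is mounted at the origin on the work surface. World frame = base frame: x ahead of the robot, y to its left, z up, the work surface at z = 0. Lengths are in m, angles in rad, forces in N, time in s.
With the tool pointing down it reaches from about 0.4 to 0.925 m from the base axis. Payload 5.6 kg.
Tool frame: the origin (TCP) lies on the mounting face of the last link; the fingertips stand 173 mm ahead of it and the grasp point (between the pads) lies 155 mm ahead of it (manip.grip_point_offset is the distance from the TCP to the grasp point, in m); x points along the fingers, z is the direction in which the jaws open and shut, and the axes are right-handed (so a half turn about x gives the same grasp; the last joint's range is limited). The gripper opens to 85 mm and grips with 20 to 120 N. Pads are 22 mm wide; open, the fingers measure 114 mm over their backs; the gripper's body (76 mm by 85 mm) begins 54 mm behind the grasp point. The pads swing forward as they close: fully open they stand 13 mm farther back than shut.
Start: joints at [1.155, 0.468, -0.012, 1.603, 0.006, 1.071, -0.056], TCP at [0.237, -0.605, 0.405] pointing down, gripper open.
Joint ranges: [-2.53, 2.53], [-0.31, 2.02], [-1.57, 1.55], [0.28, 2.44], [-1.29, 4.43], [0.15, 1.84], [-2.92, 2.92]. Speed limits (rad/s): [2.57, 2.57, 3.14, 3.14, 3.14, 3.14, 3.14].

### API

Orientations are given as [roll, pitch, yaw] about the fixed x, y, z axes, in that order (R = Rz(yaw) Ry(pitch) Rx(roll)).
In Python, from workcell import get_state, eyes, job, manip gives the robot as it stands.
- The arm moves only by the tool apply_moves, never from a script. Its arguments are lists of equal length, an entry for each row: "offset": the shift along the world's x, y, z in m, a list of three; "spin": the turn about the world's z in rad. In form: {"offset": [[dx, dy, dz], ...], "spin": [spin, ...]}. A call has exactly 10 rows; each row shifts and turns the pose as measured when the row begins; what a row does not reach is not made up. A row lasts 1/10 s, in which the tool goes at most 50 mm and 8.59 degrees, less where a joint would pass 70% of its speed; a pose out of reach is approached as far as the arm can. A call with a gripper value outside its range is refused whole. "jaw" is the finger opening in m, from 0 to 0.0854, set as the call begins (left out, the last holds). The fingers move at their own pace and stop on an object; "grip_force" is the grip in N (left out, the last holds). Time passes only in rows, so rows that do not move let the fingers close, or fill a call up. It gives the time, the measured TCP pose, the force and the opening at its end, in the units of the state.
- get_state(): the state, without advancing time (a new reading comes with each control period).
- eyes.grab_frame(name): name is "side" or "top"; returns the picture (384x512x3 uint8, blue, green, red); there is no depth.
- eyes.camera_info(name): a dict with "camera_matrix" (3x3 intrinsics, pixels), "distortion" ([k1, k2, p1, p2, k3] as OpenCV has them; the pictures are not rectified), "cam_to_world" (4x4, takes a point from camera to world coordinates). Camera axes: x right, y down, z forward; pixel columns grow to the right and rows downward; lengths in m; the calibration is good to about 2 mm. A picture is of the moment at which its call begins. camera_info takes no time and is no camera call.
- job.finish_job(): hands the job in, once; it reports no verdict.
The state is a dict: "time": time; "joint_positions": joint angles; "qvel": joint speeds; "joint_torque": joint torques, N m; "eef_pos": TCP position; "eef_rot": TCP orientation; "force": force on the tool from outside, world axes, zero at the start; "wrist_torque": the same for the moment, N m; "opening": finger opening in m.
Only numpy, scipy, OpenCV 4.12 (cv2) and the standard library are available. Lean on these libraries where they do the work, as an engineer would, in place of code of your own. Each camera call takes 0.05 s, during which the arm holds its last target.

## Working session

There is one attempt and no reset: what is moved stays moved. The work goes in short steps, Python scripts to look and compute and a tool call to move; the robot and the scene stay as the last step left them, time stands still between calls to the robot, and variables do not carry over. Pictures are saved under pics/ and viewed, and the job is handed in when it is done.

Besides the shell and the picture viewer there is one more tool, called after "Call:" as name(argument=value, ...) on one line, values as JSON. apply_moves: Moves the arm, as the interface text tells. Its arguments: {"type":"object","properties":{"offset":{"type":"array"},"spin":{"type":"array"},"jaw":{"type":"number"},"grip_force":{"type":"number"}},"required":["offset","spin"]}

```bash
mkdir -p pics; ls; cat > h.py <<'E'
import numpy as np, cv2
from workcell import get_state, eyes, job, manip
def grab(cam,name):
    im=eyes.grab_frame(cam); cv2.imwrite('pics/'+name+'.png',im); return im
def ray(cam,px):
    c=eyes.camera_info(cam);K=np.array(c["camera_matrix"]);D=np.array(c["distortion"]);T=np.array(c["cam_to_world"])
    u=cv2.undistortPoints(np.array([[px]],float),K,D)[0,0]
    d=T[:3,:3]@np.array([u[0],u[1],1]);return T[:3,3],d
def atz(cam,px,z):
    o,d=ray(cam,px);return o+d*(z-o[2])/d[2]
def proj(cam,P):
    c=eyes.camera_info(cam);K=np.array(c["camera_matrix"]);D=np.array(c["distortion"]);T=np.linalg.inv(np.array(c["cam_to_world"]))
    P=np.atleast_2d(np.array(P,float))
    p,_=cv2.projectPoints(P,cv2.Rodrigues(T[:3,:3])[0],T[:3,3],K,D);return p[:,0]
E
python3 - <<'E'
from h import *
s=get_state();print(s)
for c in('side','top'):
    grab(c,c+'0');print(c,eyes.camera_info(c))
print(manip.grip_point_offset)
E
```

```text
pics
{'time': 0.0, 'joint_positions': array([ 1.15500517,  0.46839698, -0.01158312,  1.60360091,  0.00598804,
        1.07142214, -0.05631234]), 'qvel': array([ 3.53038021e-05, -1.33764090e-03,  9.47370180e-04, -7.61817230e-04,
        1.43129968e-03,  3.59977099e-04,  8.72104197e-04]), 'joint_torque': array([-4.49793743e-05, -5.32384086e+01,  2.14615330e-02, -2.51297235e+01,
        1.14134559e-02,  7.90091290e-03, -4.91241522e-06]), 'eef_pos': array([ 0.2366    , -0.60514824,  0.4037346 ]), 'eef_rot': array([-3.07275539,  1.56900333,  2.012325  ]), 'force': array([-0.75156952,  0.53691458, -0.5374355 ]), 'wrist_torque': array([-0.02661138,  0.05669862, -0.01176265]), 'opening': 0.0853676184067783}
side {'camera_matrix': array([[439.43972011,   0.        , 254.96025655],
       [  0.        , 439.43972011, 189.60662625],
       [  0.        ,   0.        ,   1.        ]]), 'distortion': array([-0.06415363,  0.        ,  0.        ,  0.        ,  0.        ]), 'cam_to_world': array([[-0.61440011, -0.47284753,  0.63160725, -0.36182823],
       [-0.78877683,  0.38691865, -0.47762441,  0.67074718],
       [-0.0185371 , -0.79164965, -0.61069403,  1.05643494],
       [ 0.        ,  0.        ,  0.        ,  1.        ]])}
top {'camera_matrix': array([[497.02770312,   0.        , 260.72478452],
       [  0.        , 497.02770312, 188.90422849],
       [  0.        ,   0.        ,   1.        ]]), 'distortion': array([0.02159967, 0.        , 0.        , 0.        , 0.        ]), 'cam_to_world': array([[-2.75617809e-02, -9.81434280e-01,  1.89808069e-01,
         2.60498693e-01],
       [-9.99596921e-01,  2.83528557e-02,  1.45301108e-03,
        -3.44796334e-02],
       [-6.80763568e-03, -1.89691514e-01, -9.81820139e-01,
         1.54423011e+00],
       [ 0.00000000e+00,  0.00000000e+00,  0.00000000e+00,
         1.00000000e+00]])}
0.1547
```

View pics/side0.png

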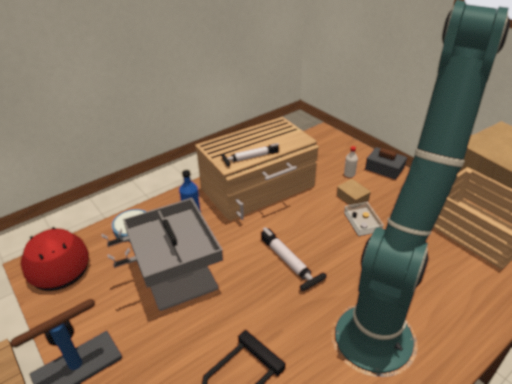

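View pics/top0.png

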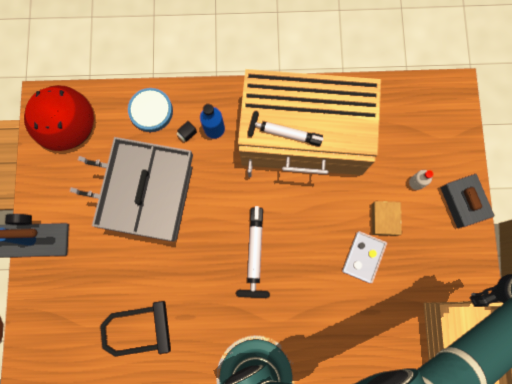

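The top view shows the caddy at about (145,190), handle (142,187), with forks on its left. The box is at (310,120), the drawer handle at (305,167), and the small pump on the box at (287,132). The larger pump lies on the table. I'll zoom in to measure.

```bash
python3 - <<'E'
import cv2
im=cv2.imread('pics/top0.png')
cv2.imwrite('pics/z1.png',cv2.resize(im[125:255,60:210],None,fx=5,fy=4.6,interpolation=cv2.INTER_CUBIC)[:600])
cv2.imwrite('pics/z2.png',cv2.resize(im[65:180,230:390],None,fx=5,fy=5,interpolation=cv2.INTER_CUBIC))
im=cv2.imread('pics/side0.png')
cv2.imwrite('pics/z3.png',cv2.resize(im[110:230,190:330],None,fx=5,fy=5,interpolation=cv2.INTER_CUBIC))
cv2.imwrite('pics/z4.png',cv2.resize(im[190:310,95:235],None,fx=5,fy=5,interpolation=cv2.INTER_CUBIC))
E
```

```text
(no output)
```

View pics/z1.png

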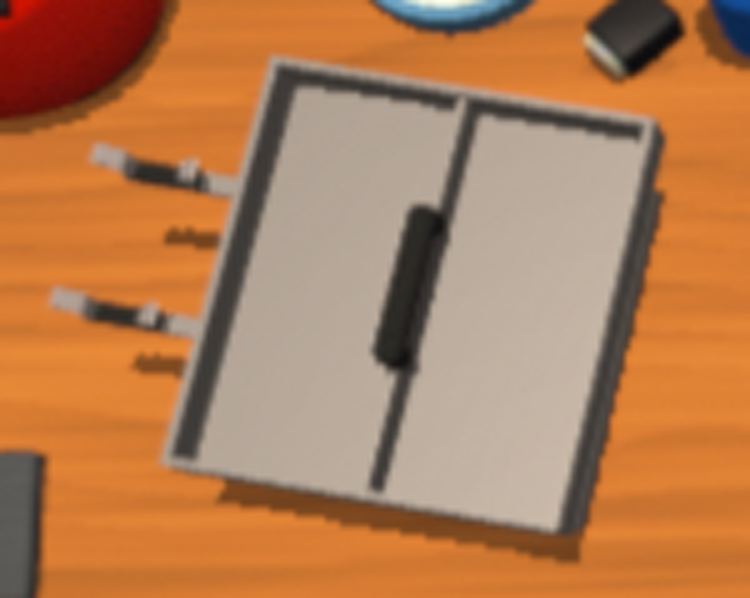

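View pics/z2.png

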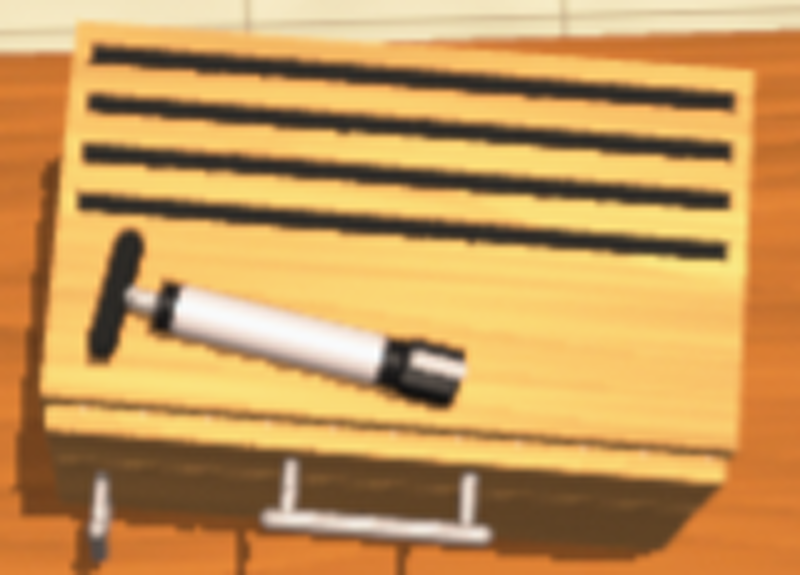

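View pics/z3.png

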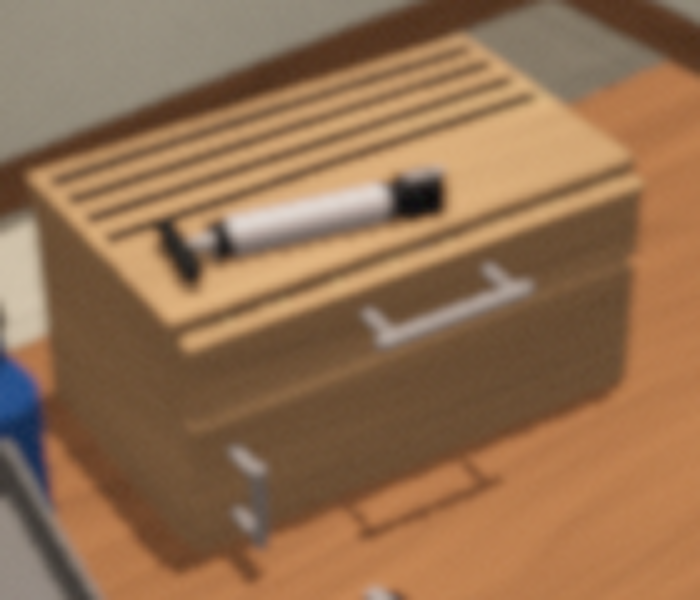

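View pics/z4.png

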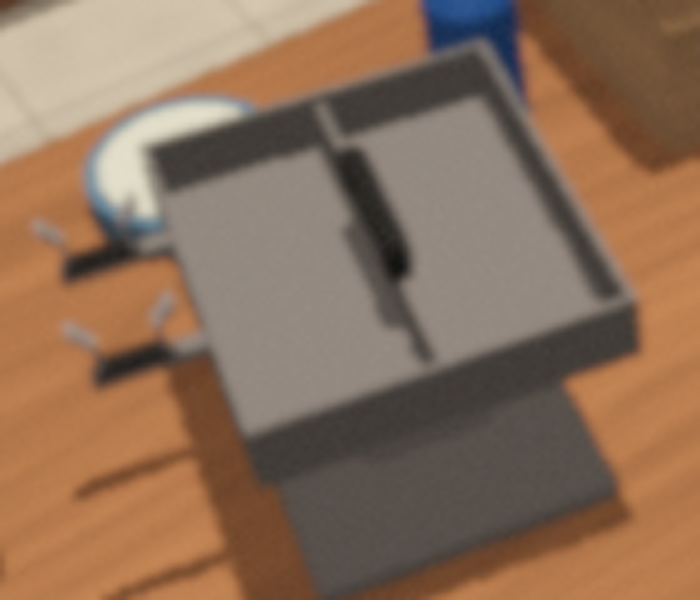

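```bash
python3 - <<'E'
from h import *
f=lambda p:(60+(p[0]+.5)/5-.5,125+(p[1]+.5)/4.6-.5)
g=lambda p:(230+(p[0]+.5)/5-.5,65+(p[1]+.5)/5-.5)
P=[atz('top',f(p),.171) for p in [(275,60),(660,120),(575,535),(165,465)]]
print('caddy corners',np.round(P,3),'ctr',np.mean(P,0)); P=np.array(P)
for i in range(4): d=P[(i+1)%4]-P[i];print(np.linalg.norm(d),np.arctan2(d[1],d[0]))
H=[atz('top',f(p),.188) for p in [(425,207),(388,368)]];d=H[0]-H[1];print('handle',np.mean(H,0),np.linalg.norm(d),np.arctan2(d[1],d[0]))
B=np.array([atz('top',g(p),.2) for p in [(78,22),(755,70),(735,452),(42,402)]]);print('box',np.round(B,3),B.mean(0))
B2=np.array([atz('top',g(p),.2) for p in [(78,22),(755,70),(725,482),(45,430)]]);print('box2',np.round(B2,3),B2.mean(0))
for i in range(4): d=B2[(i+1)%4]-B2[i];print(np.linalg.norm(d),np.arctan2(d[1],d[0]))
H=[atz('top',g(p),.162) for p in [(262,518),(490,535)]];d=H[0]-H[1];print('dh',np.mean(H,0),np.linalg.norm(d),np.arctan2(d[1],d[0]))
H=np.array([atz('top',g(p),.214) for p in [(125,297),(160,303),(175,308),(385,358),(462,378)]]);print('pump',H);d=H[2]-H[3];print(np.arctan2(d[1],d[0]))
k=lambda p:(190+(p[0]+.5)/5-.5,110+(p[1]+.5)/5-.5)
H=[atz('side',k(p),.162) for p in [(380,342),(530,288)]];d=H[0]-H[1];print('dh side',np.mean(H,0),np.linalg.norm(d))
H=np.array([atz('side',k(p),.214) for p in [(180,250),(225,238),(395,200),(440,188)]]);print('pump side',H)
E
```

```text
caddy corners [[0.688 0.383 0.171]
 [0.643 0.162 0.171]
 [0.387 0.209 0.171]
 [0.436 0.437 0.171]] ctr [0.53825839 0.29760704 0.171     ]
0.22539920365236407 -1.772064534038956
0.2604129384461415 2.9594473729220043
0.23262683096296002 1.3594267622629717
0.25802520874605084 -0.20993493054696863
handle [0.53773931 0.30057309 0.188     ] 0.10051945444577175 -0.18777820540551576
box [[ 0.874  0.003  0.2  ]
 [ 0.832 -0.385  0.2  ]
 [ 0.607 -0.358  0.2  ]
 [ 0.647  0.028  0.2  ]] [ 0.74022782 -0.17800542  0.2       ]
box2 [[ 0.874  0.003  0.2  ]
 [ 0.832 -0.385  0.2  ]
 [ 0.59  -0.351  0.2  ]
 [ 0.631  0.026  0.2  ]] [ 0.73191076 -0.17665984  0.2       ]
0.3896215911596283 -1.6779458144690214
0.24456309905389406 3.001988306766788
0.37935747822918314 1.4622721645617667
0.2439239312912687 -0.09760290840211389
dh [ 0.57925798 -0.15949333  0.162     ] 0.13012045183491652 1.464982774830068
pump [[ 0.70289232 -0.02048861  0.214     ]
 [ 0.69880995 -0.03995219  0.214     ]
 [ 0.69564644 -0.04824595  0.214     ]
 [ 0.66314556 -0.16410302  0.214     ]
 [ 0.65033415 -0.20625192  0.214     ]]
1.2973002165636869
dh side [ 0.58314678 -0.15929165  0.162     ] 0.124810372795236
pump side [[ 0.70756795 -0.0138734   0.214     ]
 [ 0.6999124  -0.04669158  0.214     ]
 [ 0.6625519  -0.16889518  0.214     ]
 [ 0.65438294 -0.20390037  0.214     ]]
```

```bash
cat >> h.py <<'E'
from scipy.spatial.transform import Rotation as Ro
def tool():
    s=get_state();R=Ro.from_euler('xyz',s['eef_rot']).as_matrix()
    z=R[:,2];a=np.arctan2(z[1],z[0]);a=(a+np.pi/2)%np.pi-np.pi/2
    return s,R,a
def goto(x,y,zg,jaw_yaw):
    """needed offset to bring grasp point to x,y,zg and jaw axis to jaw_yaw (mod pi)"""
    s,R,a=tool();g=s['eef_pos']+R[:,0]*manip.grip_point_offset
    d=np.array([x,y,zg])-g;sp=(jaw_yaw-a+np.pi/2)%np.pi-np.pi/2
    print('t',round(s['time'],2),'grasp',g.round(4),'jawyaw',round(a,3),'-> d',d.round(4),'spin',round(sp,3),'open',round(s['opening'],4),'F',s['force'].round(1),'j',s['joint_positions'].round(2),'tilt',R[:,0].round(3))
E
python3 -c "
from h import *
goto(.538,.300,.25,np.pi/2-.19)"
```

```text
t 0.1 grasp [ 0.2365 -0.6049  0.2491] jawyaw -1.198 -> d [3.015e-01 9.049e-01 9.000e-04] spin -0.563 open 0.0852 F [0.1 0.3 0.5] j [ 1.15  0.47 -0.01  1.6   0.01  1.07 -0.06] tilt [-0.001  0.001 -1.   ]
```

Call:
apply_moves(offset=[[0.01,0.01,0.04],[0.015,0.02,0.04],[0.025,0.025,0.03],[0.035,0.03,0.01],[0.035,0.03,0],[0.035,0.035,0],[0.03,0.04,0],[0.03,0.04,0],[0.02,0.04,0],[0.01,0.04,0]], spin=[0.1,0.13,0.13,0.13,0.13,0.13,0.13,0.13,0.13,0.13], jaw=0.085)

```text
time: 1.1
eef_pos: [0.4801, -0.2899, 0.5228]
eef_rot: [-2.543, 1.559, -2.437]
force: [1.1, 1.1, 0.0]
opening: 0.0849
```

```bash
python3 -c "
from h import *
goto(.538,.300,.25,np.pi/2-.19)"
```

```text
t 1.1 grasp [ 0.4788 -0.2911  0.3681] jawyaw 0.107 -> d [ 0.0592  0.5911 -0.1181] spin 1.274 open 0.0849 F [1.1 1.1 0. ] j [ 0.82  0.25 -0.41  1.66  0.12  1.26  0.49] tilt [-0.009 -0.007 -1.   ]
```

Call:
apply_moves(offset=[[0.02,0.045,0],[0.02,0.045,0],[0.015,0.045,0],[0.01,0.045,0],[0.005,0.045,0],[0,0.045,0],[0,0.045,0],[0,0.045,0],[-0.005,0.045,0],[-0.005,0.045,0]], spin=[0.13,0.13,0.13,0.13,0.13,0.13,0.13,0.13,0.13,0.1])

```text
time: 2.1
eef_pos: [0.5391, 0.1751, 0.5195]
eef_rot: [-2.842, 1.558, -1.413]
force: [0.8, -0.4, 0.6]
opening: 0.0851
```

Call:
apply_moves(offset=[[0,0.045,0],[0,0.045,0],[0,0.04,0],[0,0.02,-0.02],[0,0,-0.02],[0,0,-0.02],[0,0,-0.02],[0,0,-0.01],[0,0,0],[0,0,0]], spin=[0,0,0,0,0,0,0,0,0,0])

```text
time: 3.1
eef_pos: [0.5337, 0.3393, 0.4232]
eef_rot: [2.868, 1.559, -1.971]
force: [-0.2, -0.8, -0.3]
opening: 0.0849
```

```bash
python3 -c "
from h import *
goto(.538,.300,.184,np.pi/2-.19)
grab('top','top1');grab('side','side1')"
```

```text
t 3.1 grasp [0.5329 0.3376 0.2685] jawyaw 1.444 -> d [ 0.0051 -0.0376 -0.0845] spin -0.063 open 0.0849 F [-0.2 -0.8 -0.3] j [-0.06  0.56 -0.8   1.59  0.43  1.19  0.49] tilt [-0.005 -0.011 -1.   ]
```

Call:
apply_moves(offset=[[0.002,-0.015,0],[0.002,-0.015,0],[0.001,-0.008,0],[0,0,-0.015],[0,0,-0.015],[0,0,-0.01],[0,0,0],[0,0,0],[0,0,0],[0,0,0]], spin=[-0.03,-0.03,0,0,0,0,0,0,0,0])

```text
time: 4.2
eef_pos: [0.5393, 0.2974, 0.3817]
eef_rot: [3.115, 1.561, -1.791]
force: [-1.0, -0.4, -0.3]
opening: 0.0851
```

```bash
python3 -c "
from h import *
goto(.538,.300,.184,np.pi/2-.19)
a=grab('top','top1');b=grab('side','side1')
cv2.imwrite('pics/z5.png',np.hstack([cv2.resize(a[120:250,70:210],None,fx=2.8,fy=2.8),cv2.resize(b[150:280,80:220],None,fx=2.8,fy=2.8)]))"
```

```text
t 4.2 grasp [0.539  0.2959 0.227 ] jawyaw 1.377 -> d [-0.001   0.0041 -0.043 ] spin 0.004 open 0.0851 F [-1.  -0.4 -0.3] j [-0.01  0.57 -0.77  1.67  0.44  1.09  0.47] tilt [-0.002 -0.009 -1.   ]
```

View pics/z5.png

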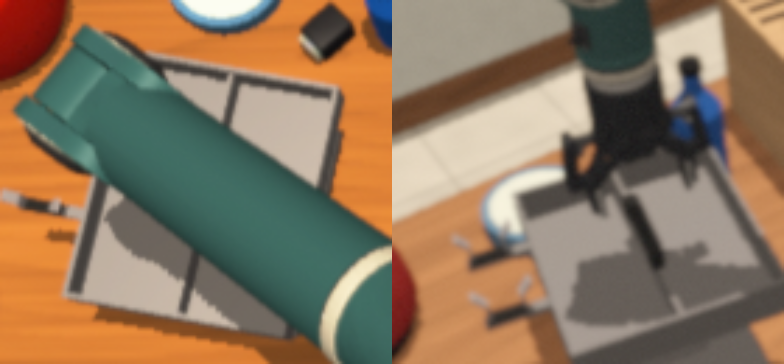

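Call:
apply_moves(offset=[[-0.001,0.004,-0.01],[0,0,-0.012],[0,0,-0.01],[0,0,-0.008],[0,0,-0.003],[0,0,0],[0,0,0],[0,0,0],[0,0,0],[0,0,0]], spin=[0,0,0,0,0,0,0,0,0,0])

```text
time: 5.3
eef_pos: [0.5382, 0.3017, 0.3353]
eef_rot: [-3.083, 1.562, -1.706]
force: [-0.6, -0.9, -0.7]
opening: 0.0849
```

Call:
apply_moves(offset=[[0,0,0],[0,0,0],[0,0,0],[0,0,0],[0,0,0],[0,0,0],[0,0,0],[0,0,0],[0,0,0],[0,0,0]], spin=[0,0,0,0,0,0,0,0,0,0], jaw=0.0, grip_force=80)

```text
time: 6.3
eef_pos: [0.5386, 0.3041, 0.3365]
eef_rot: [-1.948, 1.568, -0.571]
force: [-0.1, 1.9, 0.3]
opening: 0.015
```

```bash
python3 -c "
from h import *
goto(.538,.300,.26,np.pi/2-.19)"
```

```text
t 6.3 grasp [0.539  0.3039 0.1818] jawyaw 1.376 -> d [-0.001  -0.0039  0.0782] spin 0.004 open 0.015 F [-0.1  1.9  0.3] j [-0.04  0.62 -0.74  1.71  0.48  1.01  0.42] tilt [ 0.002 -0.002 -1.   ]
```

Call:
apply_moves(offset=[[0,0,0.006],[0,0,0.008],[0,0,0.008],[0,0,0.008],[0,0,0.008],[0,0,0.008],[0,0,0.008],[0,0,0.008],[0,0,0.004],[0,0,0.003]], spin=[0,0,0,0,0,0,0,0,0,0])

```text
time: 7.3
eef_pos: [0.5403, 0.3025, 0.3846]
eef_rot: [1.021, 1.558, 2.398]
force: [5.0, 5.2, -14.6]
opening: 0.0149
```

```bash
python3 -c "
from h import *
goto(.538,.300,.26,np.pi/2-.19)"
```

```text
t 7.3 grasp [0.5389 0.3038 0.2299] jawyaw 1.377 -> d [-0.0009 -0.0038  0.0301] spin 0.004 open 0.0149 F [  5.    5.2 -14.6] j [-0.01  0.57 -0.78  1.66  0.43  1.09  0.47] tilt [-0.01   0.009 -1.   ]
```

Call:
apply_moves(offset=[[0,0,0.006],[0,0,0.006],[0,0,0.006],[0,0,0.006],[0,0,0.006],[0,0,0.005],[0,0,0.004],[0,0,0.003],[0,0,0.003],[0,0,0.003]], spin=[0,0,0,0,0,0,0,0,0,0])

```text
time: 8.3
eef_pos: [0.542, 0.3014, 0.4104]
eef_rot: [1.131, 1.545, 2.511]
force: [7.8, 8.2, -21.1]
opening: 0.0153
```

```bash
python3 -c "
from h import *
goto(.538,.300,.26,np.pi/2-.19)"
```

```text
t 8.3 grasp [0.5388 0.3038 0.2558] jawyaw 1.379 -> d [-0.0008 -0.0038  0.0042] spin 0.001 open 0.0153 F [  7.8   8.2 -21.1] j [ 0.01  0.55 -0.8   1.63  0.4   1.14  0.5 ] tilt [-0.021  0.015 -1.   ]
```

Call:
apply_moves(offset=[[-0.001,0.001,0.004],[0,0,0.004],[0,0,0.004],[0,0,0.004],[0,0,0.004],[0,0,0.004],[0,0,0],[0,0,0],[0,0,0],[0,0,0]], spin=[0,0,0,0,0,0,0,0,0,0])

```text
time: 9.3
eef_pos: [0.5436, 0.3008, 0.4091]
eef_rot: [1.197, 1.533, 2.579]
force: [1.5, 4.3, -3.5]
opening: 0.0152
```

```bash
python3 -c "
from h import *
goto(.538,.300,.26,np.pi/2-.19)
b=grab('side','side2')
cv2.imwrite('pics/z6.png',cv2.resize(b[120:320,60:260],None,fx=3,fy=3))"
```

```text
t 9.3 grasp [0.5387 0.3039 0.2545] jawyaw 1.381 -> d [-0.0007 -0.0039  0.0055] spin -0.001 open 0.0152 F [ 1.5  4.3 -3.5] j [ 0.01  0.56 -0.8   1.63  0.39  1.15  0.51] tilt [-0.032  0.02  -0.999]
```

View pics/z6.png

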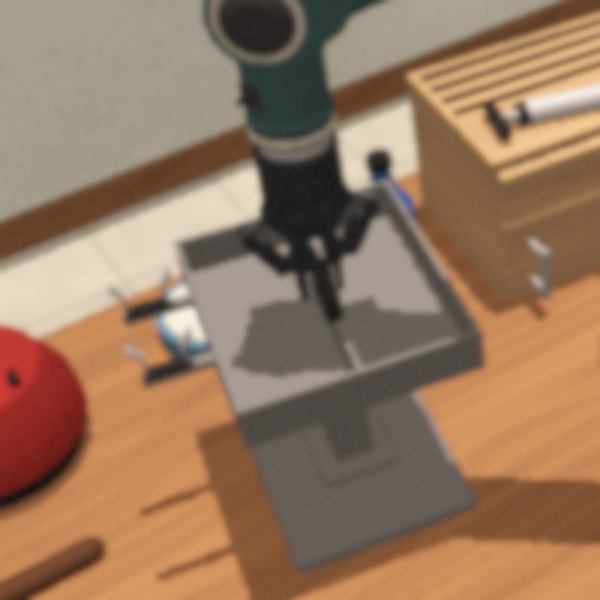

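Call:
apply_moves(offset=[[-0.001,0.001,0.008],[0,0,0.008],[0,0,0.008],[0,0,0.008],[0,0,0.008],[0,0,0.008],[0,0,0.008],[0,0,0.008],[0,0,0.008],[0,0,0.008]], spin=[0,0,0,0,0,0,0,0,0,0])

```text
time: 10.35
eef_pos: [0.549, 0.2969, 0.4116]
eef_rot: [1.179, 1.487, 2.562]
force: [13.7, 17.6, -47.7]
opening: 0.0148
```

```bash
python3 -c "
from h import *
goto(.538,.300,.26,np.pi/2-.19)
"
```

```text
t 10.35 grasp [0.5381 0.304  0.2574] jawyaw 1.381 -> d [-0.0001 -0.004   0.0026] spin -0.001 open 0.0148 F [ 13.7  17.6 -47.7] j [ 0.04  0.57 -0.81  1.61  0.35  1.17  0.54] tilt [-0.07   0.046 -0.996]
```

Call:
apply_moves(offset=[[-0.003,0.002,-0.001],[-0.003,0.002,0],[-0.002,0.002,0],[0,0,0],[0,0,0],[0,0,0],[0,0,0],[0,0,0],[0,0,0],[0,0,0]], spin=[0,0,0,0,0,0,0,0,0,0])

```text
time: 11.35
eef_pos: [0.5474, 0.2976, 0.4082]
eef_rot: [1.15, 1.498, 2.526]
force: [2.4, 1.7, -3.1]
opening: 0.0147
```

```bash
python3 -c "
from h import *
goto(.538,.300,.26,np.pi/2-.19)
"
```

```text
t 11.35 grasp [0.5382 0.3041 0.2539] jawyaw 1.375 -> d [-0.0002 -0.0041  0.0061] spin 0.006 open 0.0147 F [ 2.4  1.7 -3.1] j [ 0.03  0.57 -0.81  1.62  0.36  1.15  0.52] tilt [-0.059  0.042 -0.997]
```

Call:
apply_moves(offset=[[0,0,-0.006],[0,0,-0.006],[0,0,-0.006],[0,0,-0.006],[0,0,-0.006],[0,0,-0.006],[0,0,-0.006],[0,0,-0.006],[0,0,-0.006],[0,0,-0.006]], spin=[0,0,0,0,0,0,0,0,0,0])

```text
time: 12.35
eef_pos: [0.5431, 0.3005, 0.4075]
eef_rot: [1.104, 1.533, 2.476]
force: [-8.5, -9.3, 30.3]
opening: 0.0148
```

```bash
python3 -c "
from h import *
goto(.538,.300,.26,np.pi/2-.19)
"
```

```text
t 12.35 grasp [0.5385 0.3041 0.2529] jawyaw 1.372 -> d [-0.0005 -0.0041  0.0071] spin 0.009 open 0.0148 F [-8.5 -9.3 30.3] j [ 0.02  0.56 -0.8   1.63  0.39  1.14  0.5 ] tilt [-0.03   0.023 -0.999]
```

Call:
apply_moves(offset=[[0,0,-0.006],[0,0,-0.006],[0,0,-0.006],[0,0,-0.006],[0,0,-0.006],[0,0,-0.006],[0,0,-0.004],[0,0,-0.002],[0,0,0],[0,0,0]], spin=[0,0,0,0,0,0,0,0,0,0])

```text
time: 13.35
eef_pos: [0.5395, 0.3022, 0.4087]
eef_rot: [0.661, 1.558, 2.03]
force: [3.0, 0.0, -1.5]
opening: 0.015
```

```bash
python3 -c "
from h import *
goto(.538,.300,.26,np.pi/2-.19)
"
```

```text
t 13.35 grasp [0.5386 0.304  0.254 ] jawyaw 1.368 -> d [-0.0006 -0.004   0.006 ] spin 0.012 open 0.015 F [ 3.   0.  -1.5] j [ 0.    0.55 -0.79  1.64  0.41  1.13  0.48] tilt [-0.006  0.011 -1.   ]
```

Call:
apply_moves(offset=[[0,0,0],[0,0,0],[0,0,0],[0,0,0],[0,0,0.01],[0,0,0.02],[0,0,0.025],[0.01,-0.02,0.025],[0.02,-0.035,0],[0.02,-0.04,0]], spin=[0,0,0,0,0,0,0,-0.05,-0.12,-0.13], jaw=0.07, grip_force=50)

```text
time: 14.35
eef_pos: [0.5838, 0.214, 0.4956]
eef_rot: [0.8, 1.548, 1.878]
force: [1.0, -0.7, 0.4]
opening: 0.0701
```

Call:
apply_moves(offset=[[0.02,-0.04,0],[0.02,-0.04,0],[0.015,-0.04,0],[0.01,-0.04,0],[0.01,-0.04,0],[0.005,-0.04,0],[0.005,-0.04,0],[0,-0.03,0],[0,0,0],[0,0,0]], spin=[-0.13,-0.13,-0.13,-0.13,-0.13,-0.13,-0.13,-0.13,-0.13,-0.13])

```text
time: 15.35
eef_pos: [0.671, -0.1162, 0.5057]
eef_rot: [0.42, 1.542, 0.135]
force: [0.4, 0.6, -0.5]
opening: 0.0701
```

```bash
python3 -c "
from h import *
goto(.677,-.111,.220,-.276)
b=grab('side','side3')
cv2.imwrite('pics/z7.png',np.hstack([cv2.resize(b[190:290,90:210],None,fx=3.3,fy=3.3),cv2.resize(b[100:200,195:315],None,fx=3.3,fy=3.3)]))"
```

```text
t 15.35 grasp [ 0.6755 -0.1155  0.351 ] jawyaw -0.285 -> d [ 0.0015  0.0045 -0.131 ] spin 0.009 open 0.0701 F [ 0.4  0.6 -0.5] j [ 0.38  0.48 -0.38  1.39  0.17  1.28 -0.29] tilt [ 0.029  0.004 -1.   ]
```

View pics/z7.png

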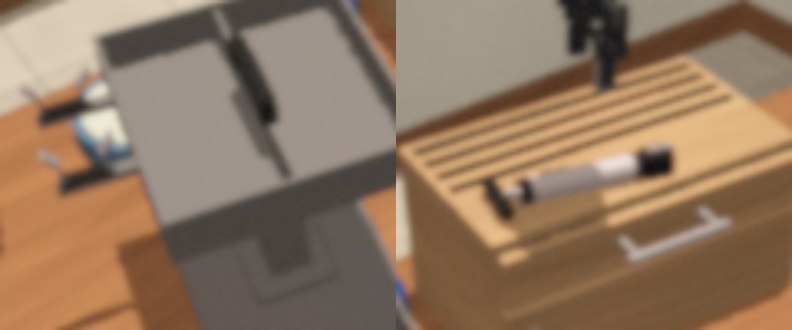

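Call:
apply_moves(offset=[[0.001,0.002,-0.02],[0,0.002,-0.02],[0,0,-0.02],[0,0,-0.02],[0,0,-0.02],[0,0,-0.01],[0,0,0],[0,0,0],[0,0,0],[0,0,0]], spin=[0,0,0,0,0,0,0,0,0,0])

```text
time: 16.4
eef_pos: [0.673, -0.1088, 0.4015]
eef_rot: [0.388, 1.53, 0.12]
force: [0.0, 0.1, -0.0]
opening: 0.0698
```

```bash
python3 -c "
from h import *
goto(.677,-.111,.220,-.276)
b=grab('side','side4');a=grab('top','top4')
cv2.imwrite('pics/z8.png',np.hstack([cv2.resize(a[65:185,230:390],None,fx=2.5,fy=2.5),cv2.resize(b[80:200,185:345],None,fx=2.5,fy=2.5)]))"
```

```text
t 16.4 grasp [ 0.6792 -0.108   0.2469] jawyaw -0.268 -> d [-0.0022 -0.003  -0.0269] spin -0.008 open 0.0698 F [ 0.   0.1 -0. ] j [ 0.37  0.55 -0.37  1.52  0.21  1.07 -0.31] tilt [ 0.04   0.005 -0.999]
```

View pics/z8.png

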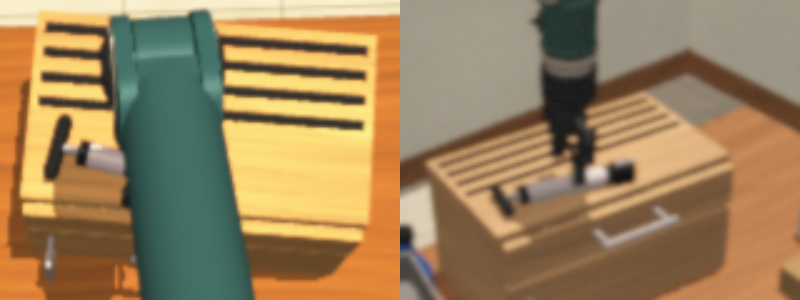

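```bash
python3 -c "
from h import *
print((proj('side',[[.679,-.108,.247],[.679,-.108,.229],[.677,-.111,.214]])-[185,80])*2.5+[400,0])"
```

```text
[[567.5345988  164.0043935 ]
 [567.82519957 174.97447451]
 [570.62203103 183.85667763]]
```

Call:
apply_moves(offset=[[-0.002,-0.003,-0.008],[0,0,-0.01],[0,0,-0.007],[0,0,-0.002],[0,0,0],[0,0,0],[0,0,0],[0,0,0],[0,0,0],[0,0,0]], spin=[0,0,0,0,0,0,0,0,0,0])

```text
time: 17.5
eef_pos: [0.6707, -0.1122, 0.3724]
eef_rot: [0.38, 1.53, 0.112]
force: [-1.2, -0.1, 0.3]
opening: 0.07
```

Call:
apply_moves(offset=[[0,0,0],[0,0,0],[0,0,0],[0,0,0],[0,0,0],[0,0,0],[0,0,0],[0,0,0],[0,0,0],[0,0,0]], spin=[0,0,0,0,0,0,0,0,0,0], jaw=0.0)

```text
time: 18.5
eef_pos: [0.6704, -0.1116, 0.374]
eef_rot: [0.39, 1.53, 0.122]
force: [0.5, -0.1, 0.4]
opening: 0.0264
```

```bash
python3 -c "
from h import *
goto(.677,-.111,.220,-.276)"
```

```text
t 18.5 grasp [ 0.6766 -0.1109  0.2195] jawyaw -0.268 -> d [ 0.0004 -0.0001  0.0005] spin -0.008 open 0.0264 F [ 0.5 -0.1  0.4] j [ 0.37  0.57 -0.36  1.55  0.22  1.02 -0.32] tilt [ 0.04   0.005 -0.999]
```

Call:
apply_moves(offset=[[0,0,0.02],[0,0,0.03],[0,0,0.035],[-0.005,0.02,0.035],[-0.005,0.04,0.02],[-0.01,0.045,0],[-0.01,0.045,0],[-0.01,0.045,0],[-0.01,0.045,0],[-0.01,0.045,0]], spin=[0,0,0,0.1,0.13,0.13,0.13,0.13,0.13,0.13])

```text
time: 19.5
eef_pos: [0.6069, 0.1708, 0.5138]
eef_rot: [0.158, 1.538, 0.784]
force: [0.2, 0.3, 0.2]
opening: 0.0264
```

Call:
apply_moves(offset=[[-0.01,0.045,0],[-0.01,0.045,0],[-0.01,0.045,0],[-0.01,0.045,0],[-0.005,0.045,0],[0,0.03,0],[0,0,0],[0,0,0],[0,0,0],[0,0,0]], spin=[0.13,0.13,0.13,0.13,0.13,0.11,0,0,0,0])

```text
time: 20.5
eef_pos: [0.5552, 0.4398, 0.5093]
eef_rot: [0.289, 1.539, 1.716]
force: [-0.5, -1.1, -1.0]
opening: 0.0264
```

```bash
python3 -c "
from h import *
goto(.5685,.4556,.33,np.pi/2-.195)
b=grab('side','side5');a=grab('top','top5')
cv2.imwrite('pics/z9.png',np.hstack([cv2.resize(a[100:260,20:180],None,fx=2.5,fy=2.5),cv2.resize(b[120:280,60:220],None,fx=2.5,fy=2.5)]))"
```

```text
t 20.5 grasp [0.5545 0.4447 0.3547] jawyaw 1.426 -> d [ 0.014   0.0109 -0.0247] spin -0.05 open 0.0264 F [-0.5 -1.1 -1. ] j [-0.23  0.63 -0.81  1.28  0.43  1.39  0.42] tilt [-0.005  0.032 -0.999]
```

View pics/z9.png

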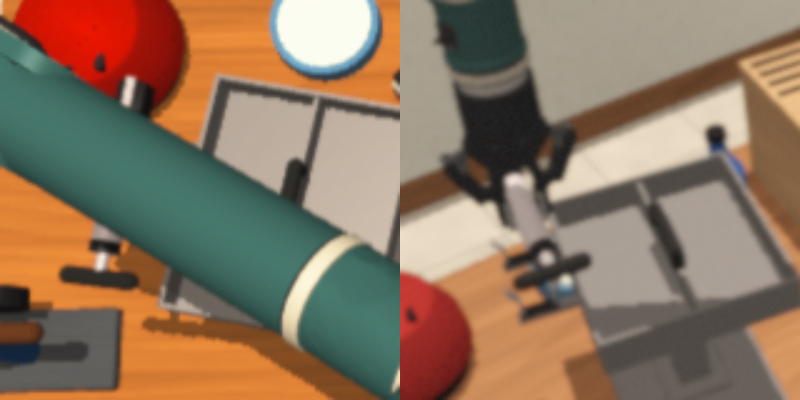

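```bash
python3 -c "
from h import *
im=cv2.imread('pics/top0.png');cv2.imwrite('pics/z10.png',cv2.resize(im[150:205,60:115],None,fx=10,fy=10,interpolation=cv2.INTER_CUBIC))
c=np.array([.5386,.304]);y=-.195
def w(x,yy,z):return [c[0]+np.cos(y)*x-np.sin(y)*yy,c[1]+np.sin(y)*x+np.cos(y)*yy,z]
for x in(45,-45):
  for yy,z in((154.5,172),(138.5,172),(170.5,172),(129.5,203),(179.5,203)):
    p=proj('top',[w(x/1e3,yy/1e3,z/1e3)])[0];print(x,yy,z,((p+.5-[60,150])*10).round())
"
```

```text
45 154.5 172 [316. 142.]
45 138.5 172 [372. 151.]
45 170.5 172 [261. 132.]
45 129.5 203 [366. 129.]
45 179.5 203 [190. 100.]
-45 154.5 172 [242. 449.]
-45 138.5 172 [298. 458.]
-45 170.5 172 [187. 440.]
-45 129.5 203 [291. 444.]
-45 179.5 203 [113. 414.]
```

View pics/z10.png

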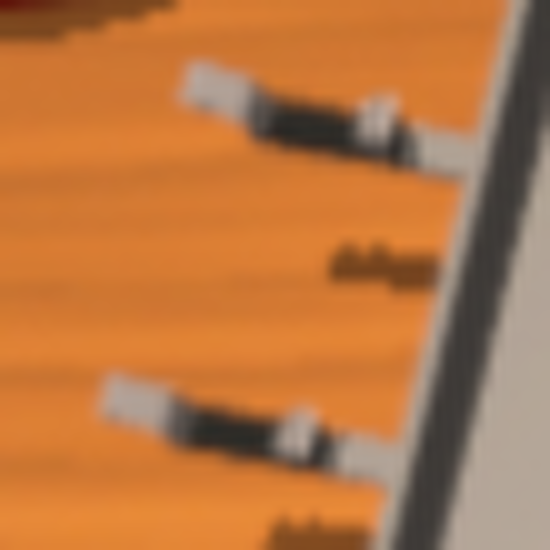

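Call:
apply_moves(offset=[[0.005,0.004,0],[0.005,0.004,0],[0.003,0.003,0],[0,0,-0.005],[0,0,-0.01],[0,0,-0.01],[0,0,-0.005],[0,0,0],[0,0,0],[0,0,0]], spin=[-0.025,-0.025,0,0,0,0,0,0,0,0])

```text
time: 21.6
eef_pos: [0.5707, 0.4492, 0.4761]
eef_rot: [0.291, 1.541, 1.659]
force: [-0.2, -0.2, -1.4]
opening: 0.0263
```

```bash
python3 -c "
from h import *
goto(.570,.457,.267,np.pi/2-.195)
b=grab('side','side6');a=grab('top','top6')
cv2.imwrite('pics/z11.png',np.hstack([cv2.resize(a[130:250,30:150],None,fx=3.3,fy=3.3),cv2.resize(b[150:270,80:200],None,fx=3.3,fy=3.3)]))"
```

```text
t 21.6 grasp [0.5703 0.4539 0.3214] jawyaw 1.368 -> d [-0.0003  0.0031 -0.0544] spin 0.008 open 0.0263 F [-0.2 -0.2 -1.4] j [-0.25  0.68 -0.78  1.28  0.45  1.35  0.36] tilt [-0.003  0.03  -1.   ]
```

View pics/z11.png

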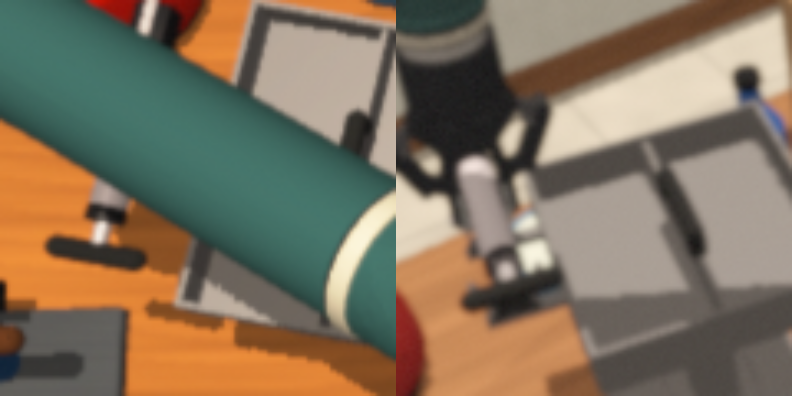

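```bash
python3 -c "
from h import *
f=lambda p:(30+(p[0]+.5)/3.3-.5,130+(p[1]+.5)/3.3-.5)
P=[atz('top',f(p),.316) for p in [(97,252),(104,213),(110,185),(153,15)]]
print(np.round(P,4));d=P[3]-P[0];print(np.arctan2(d[1],d[0]));u=d/np.linalg.norm(d);print(P[0]+u*.094)
k=lambda p:(80+(p[0]-396+.5)/3.3-.5,150+(p[1]+.5)/3.3-.5)
P=[atz('side',k(p),.316) for p in [(505,290),(504,268),(475,170)]];print(np.round(P,4))
"
```

```text
[[0.469  0.4722 0.316 ]
 [0.4989 0.4684 0.316 ]
 [0.5205 0.4649 0.316 ]
 [0.6548 0.4379 0.316 ]]
-0.18270676709171632
[0.56140532 0.45514328 0.316     ]
[[0.4733 0.4804 0.316 ]
 [0.4965 0.4711 0.316 ]
 [0.6239 0.4416 0.316 ]]
```

Call:
apply_moves(offset=[[0.003,0.003,0],[0.002,0,-0.008],[0,0,-0.01],[0,0,-0.01],[0,0,-0.008],[0,0,-0.006],[0,0,-0.004],[0,0,-0.003],[0,0,0],[0,0,0]], spin=[0,0,0,0,0,0,0,0,0,0])

```text
time: 22.7
eef_pos: [0.5765, 0.4515, 0.4231]
eef_rot: [0.282, 1.542, 1.648]
force: [-0.2, -2.0, -1.0]
opening: 0.026
```

```bash
python3 -c "
from h import *
goto(.573,.457,.267,np.pi/2-.195)
b=grab('side','side7')
cv2.imwrite('pics/z12.png',cv2.resize(b[160:270,80:200],None,fx=5,fy=5))"
```

```text
t 22.7 grasp [0.5761 0.4558 0.2684] jawyaw 1.367 -> d [-0.0031  0.0012 -0.0014] spin 0.009 open 0.026 F [-0.2 -2.  -1. ] j [-0.26  0.72 -0.76  1.32  0.48  1.27  0.34] tilt [-0.002  0.028 -1.   ]
```

View pics/z12.png

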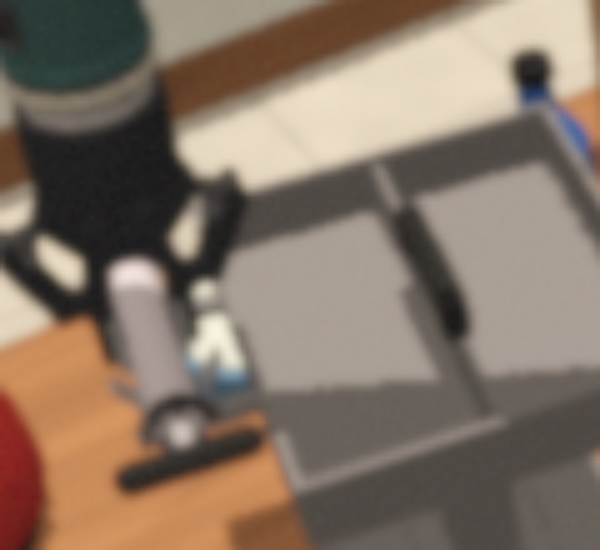

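Call:
apply_moves(offset=[[0,0.001,-0.003],[0,0,-0.002],[0,0,0],[0,0,0],[0,0,0],[0,0,0],[0,0,0],[0,0,0],[0,0,0],[0,0,0]], spin=[0,0,0,0,0,0,0,0,0,0])

```text
time: 23.75
eef_pos: [0.5764, 0.4518, 0.4213]
eef_rot: [0.219, 1.545, 1.585]
force: [-0.6, -2.2, 0.6]
opening: 0.0261
```

Call:
apply_moves(offset=[[0,0,0],[0,0,0],[0,0,0],[0,0,0],[0,0,0.005],[0,0,0.01],[0,0,0.02],[0,0,0.03],[0,0,0.03],[0,0,0]], spin=[0,0,0,0,0,0,0,0,0,0], jaw=0.046)

```text
time: 24.75
eef_pos: [0.5758, 0.4532, 0.5235]
eef_rot: [0.159, 1.538, 1.526]
force: [0.1, -0.1, -0.0]
opening: 0.046
```

```bash
python3 -c "
from h import *
goto(.581,-.159,.30,-.1)
b=grab('side','side8')
cv2.imwrite('pics/z13.png',cv2.resize(b[160:270,80:200],None,fx=5,fy=5))"
```

```text
t 24.75 grasp [0.576  0.4582 0.3689] jawyaw 1.367 -> d [ 0.005  -0.6172 -0.0689] spin -1.467 open 0.046 F [ 0.1 -0.1 -0. ] j [-0.27  0.66 -0.79  1.19  0.44  1.43  0.38] tilt [ 0.001  0.033 -0.999]
```

View pics/z13.png

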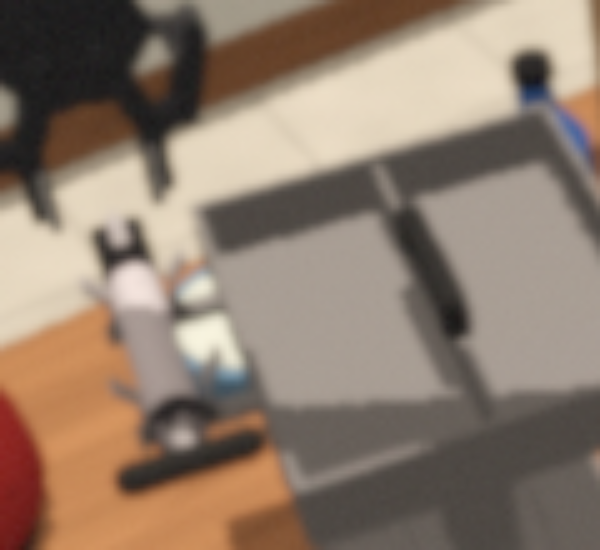

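Call:
apply_moves(offset=[[0,-0.03,0],[0.005,-0.045,0],[0.005,-0.045,0],[0.005,-0.045,0],[0,-0.045,0],[0,-0.045,0],[0,-0.045,0],[0,-0.045,0],[0,-0.045,0],[0,-0.045,0]], spin=[-0.1,-0.13,-0.13,-0.13,-0.13,-0.13,-0.13,-0.13,-0.13,-0.13], jaw=0.028)

```text
time: 25.8
eef_pos: [0.5836, 0.0077, 0.5151]
eef_rot: [0.496, 1.541, 0.556]
force: [1.4, -0.2, -0.5]
opening: 0.028
```

Call:
apply_moves(offset=[[-0.005,-0.045,-0.02],[-0.005,-0.045,-0.02],[0,-0.04,-0.02],[0,-0.03,-0.02],[0,-0.01,-0.02],[0,0,0],[0,0,0],[0,0,0],[0,0,0],[0,0,0]], spin=[-0.13,-0.07,0,0,0,0,0,0,0,0])

```text
time: 26.8
eef_pos: [0.5699, -0.1726, 0.4137]
eef_rot: [0.392, 1.542, 0.23]
force: [-0.2, -0.3, 0.6]
opening: 0.0278
```

```bash
python3 -c "
from h import *
goto(.581,-.159,.20,-.1)
a=grab('top','top9')
cv2.imwrite('pics/z14.png',cv2.resize(a[100:260,20:180],None,fx=3.5,fy=3.5))"
```

```text
t 26.8 grasp [ 0.5742 -0.1715  0.2591] jawyaw -0.162 -> d [ 0.0068  0.0125 -0.0591] spin 0.062 open 0.0278 F [-0.2 -0.3  0.6] j [ 0.55  0.4  -0.39  1.72  0.16  1.03 -0.06] tilt [ 0.028  0.007 -1.   ]
```

View pics/z14.png

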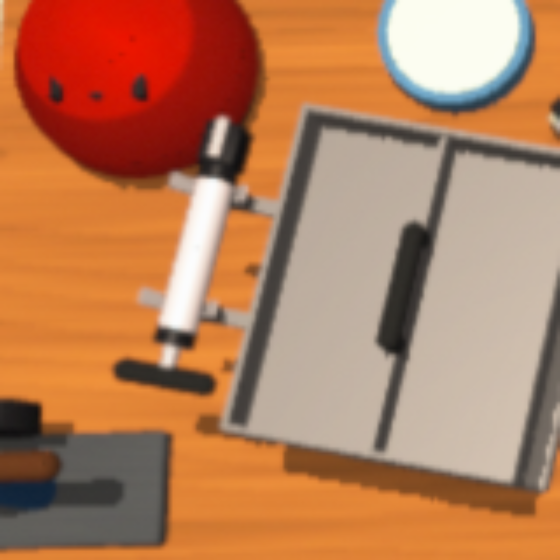

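Call:
apply_moves(offset=[[0.004,0.006,-0.01],[0.003,0.006,-0.015],[0,0,-0.015],[0,0,-0.01],[0,0,0],[0,0,0],[0,0,0],[0,0,0],[0,0,0],[0,0,0]], spin=[0.03,0.03,0,0,0,0,0,0,0,0])

```text
time: 27.85
eef_pos: [0.5785, -0.156, 0.3606]
eef_rot: [0.391, 1.539, 0.302]
force: [-0.3, 0.3, -0.0]
opening: 0.0281
```

```bash
python3 -c "
from h import *
goto(.581,-.159,.162,-.1)
b=grab('side','side9')
cv2.imwrite('pics/z15.png',cv2.resize(b[80:220,190:350],None,fx=5,fy=4.2))
g=np.array([.581,-.159,.162]);print((proj('side',[g])+.5-[190,80])*[5,4.2])"
```

```text
t 27.85 grasp [ 0.5832 -0.1546  0.206 ] jawyaw -0.089 -> d [-0.0022 -0.0044 -0.044 ] spin -0.011 open 0.0281 F [-0.3  0.3 -0. ] j [ 0.52  0.46 -0.4   1.76  0.2   0.93 -0.05] tilt [ 0.03   0.009 -0.999]
[[458.39090346 391.9347221 ]]
```

View pics/z15.png

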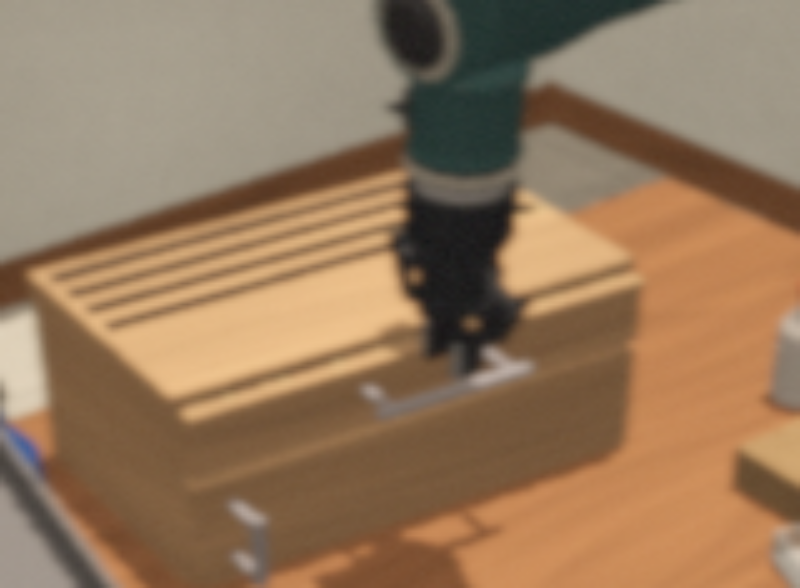

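Call:
apply_moves(offset=[[-0.002,-0.004,-0.01],[0,0,-0.012],[0,0,-0.01],[0,0,-0.007],[0,0,-0.002],[0,0,0],[0,0,0],[0,0,0],[0,0,0],[0,0,0]], spin=[0,0,0,0,0,0,0,0,0,0])

```text
time: 28.9
eef_pos: [0.5769, -0.1608, 0.3169]
eef_rot: [0.335, 1.537, 0.246]
force: [-1.0, 0.3, 1.2]
opening: 0.028
```

```bash
python3 -c "
from h import *
goto(.581,-.159,.162,-.1)"
```

```text
t 28.9 grasp [ 0.582  -0.1596  0.1623] jawyaw -0.09 -> d [-0.001   0.0006 -0.0003] spin -0.01 open 0.028 F [-1.   0.3  1.2] j [ 0.51  0.51 -0.38  1.79  0.23  0.85 -0.06] tilt [ 0.033  0.008 -0.999]
```

Call:
apply_moves(offset=[[0,0,0],[0,0,0],[0,0,0],[0,0,0],[0,0,0],[0,0,0],[0,0,0],[0,0,0],[0,0,0],[0,0,0]], spin=[0,0,0,0,0,0,0,0,0,0], jaw=0.0)

```text
time: 29.9
eef_pos: [0.577, -0.1608, 0.3169]
eef_rot: [0.348, 1.536, 0.258]
force: [-1.0, -0.6, 2.0]
opening: 0.0092
```

```bash
python3 -c "
from h import *
goto(.581,-.159,.162,-.1)"
```

```text
t 29.9 grasp [ 0.5822 -0.1595  0.1623] jawyaw -0.091 -> d [-0.0012  0.0005 -0.0003] spin -0.009 open 0.0092 F [-1.  -0.6  2. ] j [ 0.51  0.52 -0.38  1.79  0.23  0.85 -0.06] tilt [ 0.033  0.009 -0.999]
```

Call:
apply_moves(offset=[[-0.01,0.001,0],[-0.02,0.002,0],[-0.02,0.002,0],[-0.02,0.002,0],[-0.02,0.002,0],[-0.02,0.002,0],[-0.02,0.002,0],[-0.018,0.002,0],[-0.012,0.001,0],[-0.005,0,0]], spin=[0,0,0,0,0,0,0,0,0,0])

```text
time: 30.9
eef_pos: [0.4082, -0.1424, 0.317]
eef_rot: [0.227, 1.508, 0.136]
force: [36.2, -2.5, -47.4]
opening: 0.0092
```

```bash
python3 -c "
from h import *
goto(.5822-.1648,-.1595+.0162,.162,-.1)"
```

```text
t 30.9 grasp [ 0.4178 -0.141   0.1626] jawyaw -0.091 -> d [-0.0004 -0.0023 -0.0006] spin -0.009 open 0.0092 F [ 36.2  -2.5 -47.4] j [ 0.66  0.26 -0.44  2.18  0.14  0.67  0.04] tilt [ 0.062  0.009 -0.998]
```

Call:
apply_moves(offset=[[0,0,0],[0,0,0],[0,0,0],[0,0,0],[0,0,0],[0,0,0],[0,0,0],[0,0,0],[0,0,0],[0,0,0]], spin=[0,0,0,0,0,0,0,0,0,0])

```text
time: 31.9
eef_pos: [0.408, -0.1424, 0.3166]
eef_rot: [0.22, 1.505, 0.129]
force: [2.0, -0.3, -1.9]
opening: 0.0093
```

```bash
python3 -c "
from h import *
goto(.5822-.1648,-.1595+.0162,.162,-.1)"
```

```text
t 31.9 grasp [ 0.4182 -0.141   0.1622] jawyaw -0.091 -> d [-0.0008 -0.0023 -0.0002] spin -0.009 open 0.0093 F [ 2.  -0.3 -1.9] j [ 0.66  0.26 -0.44  2.19  0.14  0.66  0.04] tilt [ 0.066  0.009 -0.998]
```

Call:
apply_moves(offset=[[0,0,-0.005],[0,0,-0.005],[0,0,-0.005],[0,0,-0.005],[0,0,-0.005],[0,0,-0.005],[0,0,-0.004],[0,0,-0.003],[0,0,0],[0,0,0]], spin=[0,0,0,0,0,0,0,0,0,0])

```text
time: 32.9
eef_pos: [0.4351, -0.1425, 0.3148]
eef_rot: [-0.043, 1.417, -0.131]
force: [2.0, 0.2, -0.1]
opening: 0.0092
```

```bash
python3 -c "
from h import *
goto(.5822-.1648,-.1595+.0162,.162,-.1)"
```

```text
t 32.9 grasp [ 0.4587 -0.1456  0.1619] jawyaw -0.087 -> d [-0.0413  0.0023  0.0001] spin -0.013 open 0.0092 F [ 2.   0.2 -0.1] j [ 0.62  0.28 -0.42  2.16  0.19  0.57 -0.01] tilt [ 0.152 -0.02  -0.988]
```

Call:
apply_moves(offset=[[0,0,0.005],[0,0,0.005],[0,0,0.005],[0,0,0.005],[0,0,0.005],[0,0,0.005],[0,0,0.005],[0,0,0.004],[0,0,0],[0,0,0]], spin=[0,0,0,0,0,0,0,0,0,0])

```text
time: 33.9
eef_pos: [0.4084, -0.1427, 0.3174]
eef_rot: [0.267, 1.502, 0.173]
force: [-1.2, 0.0, 9.9]
opening: 0.0093
```

```bash
python3 -c "
from h import *
goto(.5822-.1648,-.1595+.0162,.162,-.1)"
```

```text
t 33.9 grasp [ 0.4188 -0.1409  0.1631] jawyaw -0.094 -> d [-0.0014 -0.0024 -0.0011] spin -0.006 open 0.0093 F [-1.2  0.   9.9] j [ 0.66  0.26 -0.44  2.18  0.13  0.66  0.04] tilt [ 0.067  0.012 -0.998]
```

Call:
apply_moves(offset=[[0.015,-0.0015,0],[0.015,-0.0015,0],[0.01,-0.001,0],[0,0,0.005],[0,0,0.005],[0,0,0.005],[0,0,0.005],[0,0,0.005],[0,0,0.004],[0,0,0]], spin=[0,0,0,0,0,0,0,0,0,0])

```text
time: 34.9
eef_pos: [0.4252, -0.1467, 0.318]
eef_rot: [2.018, 1.534, 1.922]
force: [-1.1, 0.9, 13.1]
opening: 0.009
```

```bash
python3 -c "
from h import *
goto(.5822-.1648,-.1595+.0162,.162,-.1)"
```

```text
t 34.9 grasp [ 0.4232 -0.1413  0.1634] jawyaw -0.095 -> d [-0.0058 -0.002  -0.0014] spin -0.005 open 0.009 F [-1.1  0.9 13.1] j [ 0.65  0.3  -0.44  2.12  0.14  0.77  0.03] tilt [-0.013  0.035 -0.999]
```

Call:
apply_moves(offset=[[-0.004,0,0],[0,0,0],[0,0,0],[0,0,0],[0,0,0],[0,0,0.02],[0,0,0.04],[0,0,0.04],[0,0.04,0.04],[0.01,0.045,0.02]], spin=[0,0,0,0,0,0,0,0,0,0], jaw=0.04)

```text
time: 35.9
eef_pos: [0.4321, -0.0691, 0.4802]
eef_rot: [1.897, 1.537, 1.794]
force: [1.7, -0.6, -0.7]
opening: 0.0403
```

Call:
apply_moves(offset=[[0.02,0.045,0],[0.02,0.045,0],[0.02,0.045,0],[0,0.045,0],[0,0.045,0],[0,0.045,0],[0,0.02,0],[0,0,0],[0,0,0],[0,0,0]], spin=[0,0,0,0,0,0,0,0,0,0])

```text
time: 36.9
eef_pos: [0.4922, 0.2366, 0.4879]
eef_rot: [1.409, 1.535, 1.31]
force: [0.6, 0.1, -0.2]
opening: 0.0404
```

```bash
python3 -c "
from h import *
goto(.5822-.1648,-.1595+.0162,.162,-.1)
a=grab('top','top10');b=grab('side','side10')
cv2.imwrite('pics/z16.png',cv2.resize(a[120:250,230:390],None,fx=5,fy=4.6,interpolation=cv2.INTER_CUBIC))
cv2.imwrite('pics/z17.png',cv2.resize(b[110:250,190:350],None,fx=5,fy=4.2,interpolation=cv2.INTER_CUBIC))"
```

```text
t 36.9 grasp [0.4936 0.2419 0.3333] jawyaw -0.099 -> d [-0.0762 -0.3852 -0.1713] spin -0.001 open 0.0404 F [ 0.6  0.1 -0.2] j [ 0.1   0.3  -0.73  1.73  0.19  1.16 -0.78] tilt [ 0.009  0.034 -0.999]
```

View pics/z16.png

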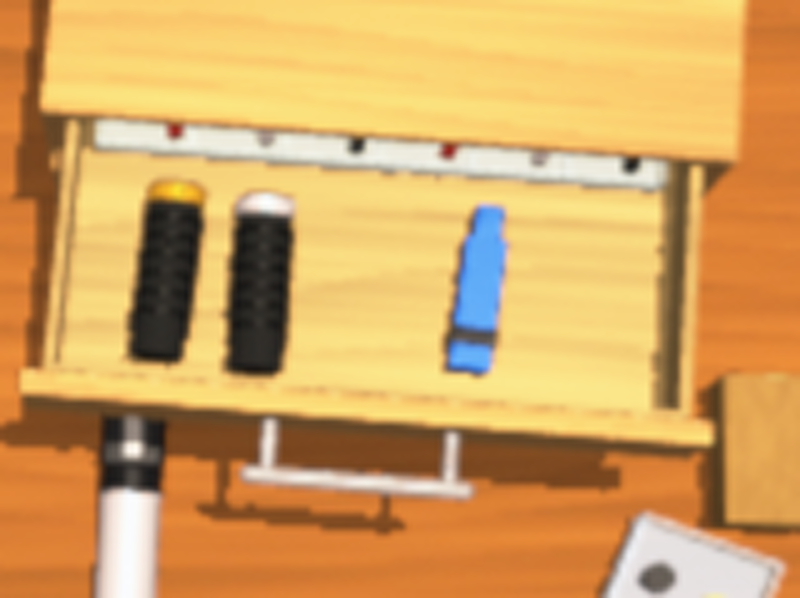

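View pics/z17.png

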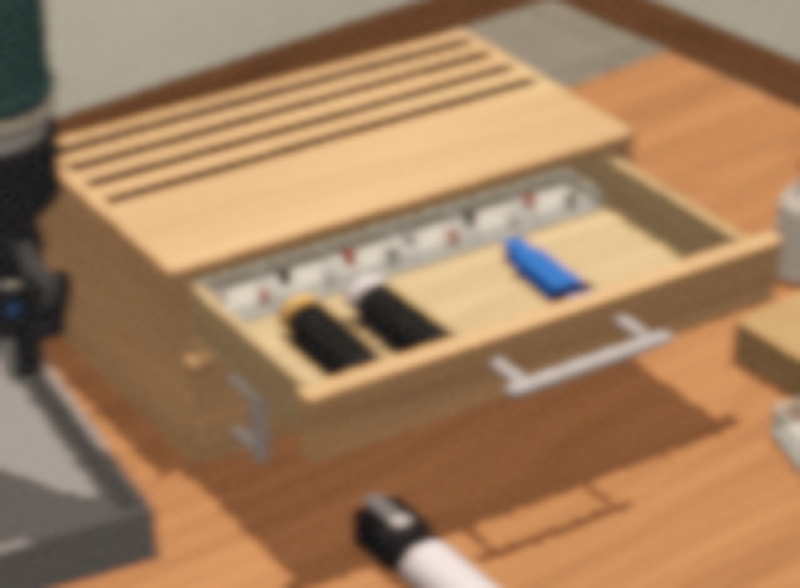

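```bash
cat > m.py <<'E'
from h import *
f=lambda p:(230+(p[0]+.5)/5-.5,120+(p[1]+.5)/4.6-.5)
def seg(n,p,q,z):
    P=atz('top',f(p),z);Q=atz('top',f(q),z);d=P-Q
    print(n,((P+Q)/2).round(4),'len',np.linalg.norm(d).round(4),'yaw',np.arctan2(d[1],d[0]).round(3))
E
python3 - <<'E'
from m import *
seg('b',(177,183),(156,361),.147)
seg('a',(266,193),(253,374),.147)
seg('lev',(490,206),(467,373),.145)
seg('front inner',(60,365),(680,412),.13)
seg('handle',(243,475),(472,492),.162)
seg('tread edge',(42,112),(735,163),.2)
E
```

```text
b [ 0.5606 -0.0395  0.147 ] len 0.1144 yaw -0.134
a [ 0.5517 -0.0927  0.147 ] len 0.1157 yaw -0.1
lev [ 0.5446 -0.2183  0.145 ] len 0.1076 yaw -0.175
front inner [ 0.486  -0.1539  0.13  ] len 0.3573 yaw 1.459
handle [ 0.4227 -0.1422  0.162 ] len 0.128 yaw 1.462
tread edge [ 0.6288 -0.1649  0.2   ] len 0.3876 yaw 1.458
```

Call:
apply_moves(offset=[[0,0,0],[0.01,-0.03,0],[0.01,-0.035,0],[0.01,-0.035,0],[0.01,-0.035,0],[0.01,-0.035,0],[0.01,-0.035,0],[0.005,-0.035,-0.02],[0,-0.03,-0.03],[0,-0.01,-0.03]], spin=[0.14,0.14,0.14,0.14,0.14,0.14,0.14,0.14,0.14,0.14], jaw=0.047)

```text
time: 38.0
eef_pos: [0.5581, -0.0672, 0.4117]
eef_rot: [1.278, 1.549, 2.614]
force: [-0.1, -0.6, -0.4]
opening: 0.0471
```

```bash
python3 -c "
from h import *
goto(.5606,-.0380,.20,np.pi/2-.134)
"
```

```text
t 38.0 grasp [ 0.5552 -0.0656  0.257 ] jawyaw 1.336 -> d [ 0.0054  0.0276 -0.057 ] spin 0.101 open 0.0471 F [-0.1 -0.6 -0.4] j [ 0.72  0.47 -0.86  1.77  0.38  1.11  1.07] tilt [-0.019  0.011 -1.   ]
```

Call:
apply_moves(offset=[[0.003,0.013,0],[0.002,0.013,-0.01],[0,0,-0.02],[0,0,-0.015],[0,0,-0.005],[0,0,0],[0,0,0],[0,0,0],[0,0,0],[0,0,0]], spin=[0.05,0.04,0,0,0,0,0,0,0,0])

```text
time: 39.0
eef_pos: [0.5634, -0.0397, 0.3614]
eef_rot: [1.257, 1.552, 2.683]
force: [0.5, 0.6, 0.1]
opening: 0.0471
```

```bash
python3 -c "
from h import *
goto(.5606,-.0380,.152,np.pi/2-.134)
b=grab('side','side11');
cv2.imwrite('pics/z18.png',cv2.resize(b[90:230,190:350],None,fx=5,fy=4.2,interpolation=cv2.INTER_CUBIC))
g=np.array([.5606,-.0395,.147]);print((proj('side',[g])+.5-[190,90])*[5,4.2])
"
```

```text
t 39.0 grasp [ 0.5608 -0.0384  0.2068] jawyaw 1.426 -> d [-0.0002  0.0004 -0.0548] spin 0.011 open 0.0471 F [0.5 0.6 0.1] j [ 0.65  0.53 -0.84  1.81  0.45  1.02  1.06] tilt [-0.017  0.008 -1.   ]
[[342.68782288 431.66493682]]
```

View pics/z18.png

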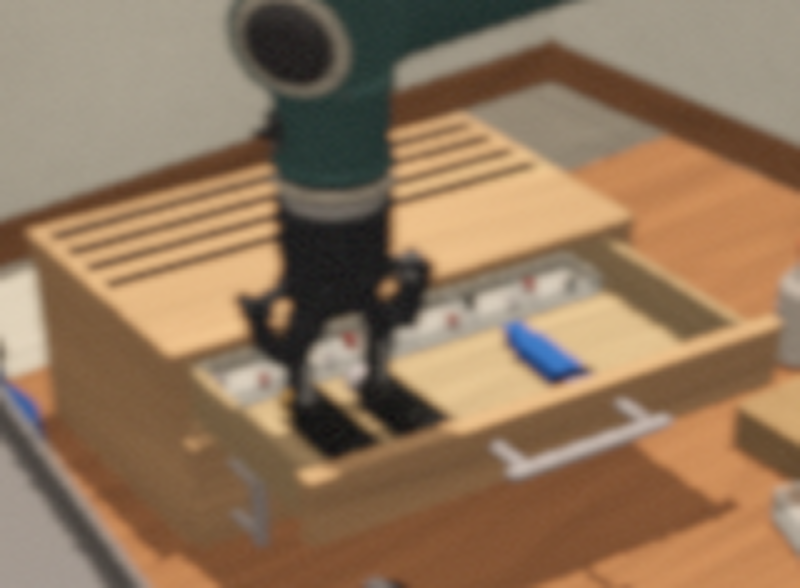

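Call:
apply_moves(offset=[[0,0,-0.01],[0,0,-0.012],[0,0,-0.012],[0,0,-0.01],[0,0,-0.006],[0,0,-0.004],[0,0,0],[0,0,0],[0,0,0],[0,0,0]], spin=[0.01,0,0,0,0,0,0,0,0,0])

```text
time: 40.05
eef_pos: [0.5632, -0.0398, 0.3019]
eef_rot: [1.253, 1.551, 2.69]
force: [-0.5, -0.2, 0.6]
opening: 0.0471
```

```bash
python3 -c "
from h import *
goto(.5606,-.0380,.152,np.pi/2-.134)"
```

```text
t 40.05 grasp [ 0.5604 -0.0385  0.1473] jawyaw 1.436 -> d [0.0002 0.0005 0.0047] spin 0.0 open 0.0471 F [-0.5 -0.2  0.6] j [ 0.61  0.61 -0.79  1.85  0.52  0.92  1.01] tilt [-0.018  0.009 -1.   ]
```

Call:
apply_moves(offset=[[0,0,0],[0,0,0],[0,0,0],[0,0,0],[0,0,0],[0,0,0],[0,0,0],[0,0,0],[0,0,0],[0,0,0]], spin=[0,0,0,0,0,0,0,0,0,0], jaw=0.0)

```text
time: 41.05
eef_pos: [0.5634, -0.0404, 0.303]
eef_rot: [1.302, 1.552, 2.738]
force: [0.2, 0.1, -0.7]
opening: 0.0348
```

```bash
python3 -c "
from h import *
goto(.5606,-.0380,.152,np.pi/2-.134)"
```

```text
t 41.05 grasp [ 0.5608 -0.0392  0.1483] jawyaw 1.436 -> d [-0.0002  0.0012  0.0037] spin 0.001 open 0.0348 F [ 0.2  0.1 -0.7] j [ 0.61  0.61 -0.79  1.85  0.52  0.92  1.01] tilt [-0.017  0.007 -1.   ]
```

Call:
apply_moves(offset=[[0,0,0.02],[0,0,0.03],[0,0,0.04],[-0.005,0.01,0.04],[-0.01,0.03,0.02],[-0.012,0.035,0],[-0.012,0.035,0],[-0.012,0.035,0],[-0.012,0.035,0],[-0.012,0.035,0]], spin=[0,0,0,0,0,-0.02,-0.02,-0.02,0,0], grip_force=60)

```text
time: 42.05
eef_pos: [0.4853, 0.1755, 0.4582]
eef_rot: [1.28, 1.553, 2.64]
force: [-0.0, -0.4, 0.1]
opening: 0.034
```

```bash
python3 -c "
from h import *
goto(.4685,.2587,.24,np.pi/2-.195)"
```

```text
t 42.05 grasp [0.4829 0.1768 0.3035] jawyaw 1.36 -> d [-0.0144  0.0819 -0.0635] spin 0.016 open 0.034 F [-0.  -0.4  0.1] j [ 0.4   0.35 -0.98  1.82  0.3   1.15  0.68] tilt [-0.016  0.009 -1.   ]
```

Call:
apply_moves(offset=[[-0.005,0.025,0.005],[-0.005,0.025,0],[-0.004,0.02,0],[0,0.008,0],[0,0,-0.01],[0,0,-0.02],[0,0,-0.02],[0,0,-0.01],[0,0,0],[0,0,0]], spin=[0.01,0,0,0,0,0,0,0,0,0])

```text
time: 43.05
eef_pos: [0.4682, 0.2572, 0.3995]
eef_rot: [1.416, 1.554, 2.792]
force: [0.2, -0.3, -1.0]
opening: 0.0342
```

```bash
python3 -c "
from h import *
goto(.4685,.2587,.23,np.pi/2-.195)
b=grab('side','side12');
cv2.imwrite('pics/z19.png',cv2.resize(b[130:270,80:240],None,fx=5,fy=4.2,interpolation=cv2.INTER_CUBIC))"
```

```text
t 43.05 grasp [0.4658 0.2581 0.2449] jawyaw 1.375 -> d [ 0.0027  0.0006 -0.0149] spin 0.0 open 0.0342 F [ 0.2 -0.3 -1. ] j [ 0.18  0.46 -0.94  1.84  0.4   1.06  0.46] tilt [-0.016  0.006 -1.   ]
```

View pics/z19.png

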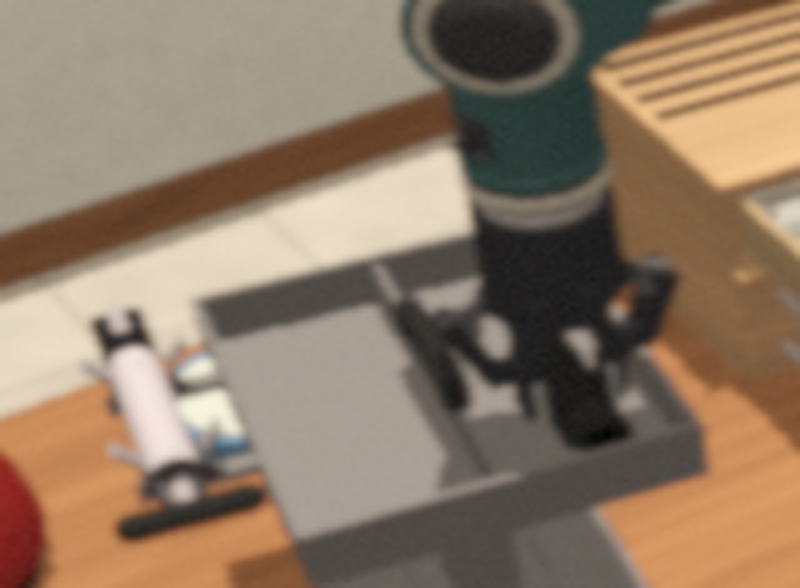

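Call:
apply_moves(offset=[[0.002,0,-0.006],[0,0,-0.007],[0,0,-0.002],[0,0,0],[0,0,0],[0,0,0],[0,0,0],[0,0,0],[0,0,0],[0,0,0]], spin=[0,0,0,0,0,0,0,0,0,0])

```text
time: 44.1
eef_pos: [0.4711, 0.2575, 0.3858]
eef_rot: [1.194, 1.558, 2.569]
force: [-0.1, -0.0, -0.0]
opening: 0.0345
```

Call:
apply_moves(offset=[[0,0,0],[0,0,0],[0,0,0],[0,0,0.01],[0,0,0.02],[0,0,0.03],[0.01,-0.03,0.03],[0.015,-0.04,0],[0.015,-0.045,0],[0.015,-0.045,0]], spin=[0,0,0,0,0,0,0.05,0.05,0,0], jaw=0.048)

```text
time: 45.1
eef_pos: [0.5232, 0.1016, 0.4858]
eef_rot: [0.683, 1.56, 2.181]
force: [1.3, -0.1, 1.0]
opening: 0.0479
```

```bash
python3 -c "
from h import *
goto(.5517,-.0927,.25,np.pi/2-.10)
b=grab('side','side13');a=grab('top','top13')
cv2.imwrite('pics/z20.png',np.hstack([cv2.resize(b[130:270,80:240],None,fx=2.5,fy=2.5),cv2.resize(b[110:250,190:350],None,fx=2.5,fy=2.5)]))"
```

```text
t 45.1 grasp [0.5222 0.103  0.3311] jawyaw 1.498 -> d [ 0.0295 -0.1957 -0.0811] spin -0.027 open 0.0479 F [ 1.3 -0.1  1. ] j [ 0.55  0.36 -1.    1.75  0.31  1.21  0.97] tilt [-0.006  0.009 -1.   ]
```

View pics/z20.png

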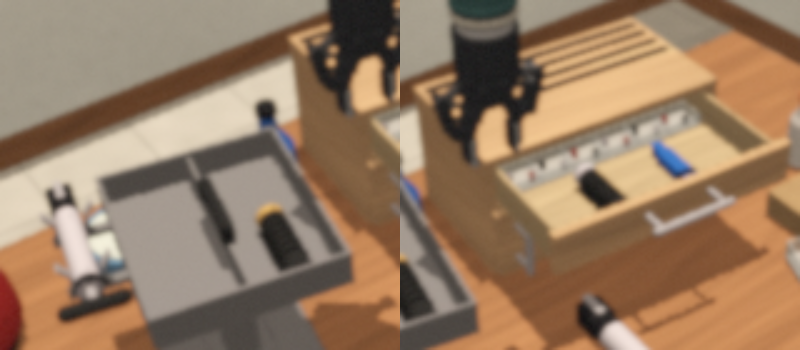

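Call:
apply_moves(offset=[[0.005,-0.03,0],[0.005,-0.035,0],[0.005,-0.035,0],[0.005,-0.035,-0.02],[0.005,-0.035,-0.03],[0.003,-0.02,-0.025],[0,0,0],[0,0,0],[0,0,0],[0,0,0]], spin=[-0.02,0,0,0,0,0,0,0,0,0], jaw=0.055)

```text
time: 46.2
eef_pos: [0.5542, -0.0959, 0.4172]
eef_rot: [-0.42, 1.561, 1.048]
force: [-0.2, 0.6, 1.1]
opening: 0.055
```

```bash
python3 -c "
from h import *
goto(.5517,-.0927,.20,np.pi/2-.10)
b=grab('side','side14');
cv2.imwrite('pics/z21.png',cv2.resize(b[90:230,190:350],None,fx=5,fy=4.2,interpolation=cv2.INTER_CUBIC))
g=np.array([.5517,-.0927,.147]);print((proj('side',[g])+.5-[190,90])*[5,4.2])
"
```

```text
t 46.2 grasp [ 0.5549 -0.0947  0.2625] jawyaw 1.467 -> d [-0.0032  0.002  -0.0625] spin 0.003 open 0.055 F [-0.2  0.6  1.1] j [ 0.8   0.47 -0.9   1.77  0.4   1.1   1.24] tilt [ 0.005  0.008 -1.   ]
[[412.09166771 411.32827346]]
```

View pics/z21.png

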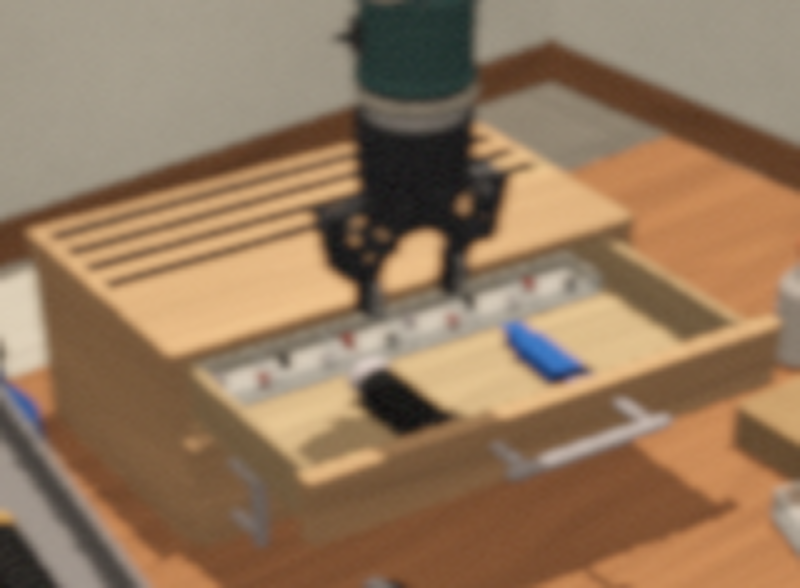

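Call:
apply_moves(offset=[[-0.003,0.002,-0.02],[0,0,-0.025],[0,0,-0.025],[0,0,-0.02],[0,0,-0.01],[0,0,-0.006],[0,0,0],[0,0,0],[0,0,0],[0,0,0]], spin=[0,0,0,0,0,0,0,0,0,0])

```text
time: 47.25
eef_pos: [0.5542, -0.086, 0.3184]
eef_rot: [-1.289, 1.548, 0.188]
force: [-0.2, 0.3, -0.6]
opening: 0.0555
```

```bash
python3 -c "
from h import *
goto(.5517,-.0927,.149,np.pi/2-.10)"
```

```text
t 47.25 grasp [ 0.5577 -0.0853  0.1637] jawyaw 1.478 -> d [-0.006  -0.0074 -0.0147] spin -0.007 open 0.0555 F [-0.2  0.3 -0.6] j [ 0.72  0.57 -0.81  1.86  0.52  0.9   1.14] tilt [ 0.023  0.004 -1.   ]
```

Call:
apply_moves(offset=[[-0.003,-0.004,0],[-0.003,-0.003,0],[0,0,-0.005],[0,0,-0.005],[0,0,-0.004],[0,0,0],[0,0,0],[0,0,0],[0,0,0],[0,0,0]], spin=[0,0,0,0,0,0,0,0,0,0])

```text
time: 48.25
eef_pos: [0.5477, -0.094, 0.3037]
eef_rot: [-1.312, 1.547, 0.165]
force: [0.1, 0.6, 0.6]
opening: 0.0549
```

```bash
python3 -c "
from h import *
goto(.5517,-.0927,.149,np.pi/2-.10)"
```

```text
t 48.25 grasp [ 0.5514 -0.0934  0.1491] jawyaw 1.477 -> d [ 0.0003  0.0007 -0.0001] spin -0.006 open 0.0549 F [0.1 0.6 0.6] j [ 0.73  0.59 -0.8   1.89  0.54  0.87  1.14] tilt [ 0.024  0.004 -1.   ]
```

Call:
apply_moves(offset=[[0,0,0],[0,0,0],[0,0,0],[0,0,0],[0,0,0],[0,0,0],[0,0,0],[0,0,0],[0,0,0],[0,0,0]], spin=[0,0,0,0,0,0,0,0,0,0], jaw=0.0)

```text
time: 49.25
eef_pos: [0.548, -0.0939, 0.3043]
eef_rot: [-1.331, 1.546, 0.146]
force: [1.2, 0.6, 1.0]
opening: 0.0345
```

```bash
python3 -c "
from h import *
goto(.5517,-.0927,.149,np.pi/2-.10)"
```

```text
t 49.25 grasp [ 0.5518 -0.0933  0.1496] jawyaw 1.477 -> d [-0.0001  0.0006 -0.0006] spin -0.006 open 0.0345 F [1.2 0.6 1. ] j [ 0.73  0.58 -0.8   1.89  0.54  0.87  1.14] tilt [ 0.025  0.004 -1.   ]
```

Call:
apply_moves(offset=[[0,0,0.02],[0,0,0.03],[0,0,0.035],[0,0,0.035],[0,0.01,0.035],[0,0.03,0.01],[0,0.035,0],[0,0.035,0],[0,0.035,0],[0,0.035,0]], spin=[0,0,0,0,0,-0.02,-0.02,-0.02,-0.02,-0.02])

```text
time: 50.25
eef_pos: [0.5455, 0.0849, 0.4733]
eef_rot: [-1.333, 1.551, 0.026]
force: [0.4, -0.1, -0.6]
opening: 0.0344
```

Call:
apply_moves(offset=[[-0.002,0.035,0],[-0.002,0.035,0],[-0.002,0.035,0],[-0.002,0.035,0],[-0.002,0.035,0],[-0.002,0.03,0],[0,0.02,0],[0,0,0],[0,0,0],[0,0,0]], spin=[0,0,0,0,0,0,0,0,0,0])

```text
time: 51.25
eef_pos: [0.5288, 0.3231, 0.4708]
eef_rot: [-1.402, 1.555, -0.035]
force: [0.4, 0.4, -0.2]
opening: 0.0344
```

```bash
python3 -c "
from h import *
goto(.540,.3628,.229,np.pi/2-.195)"
```

```text
t 51.25 grasp [0.5312 0.323  0.3161] jawyaw 1.367 -> d [ 0.0088  0.0398 -0.0871] spin 0.009 open 0.0344 F [ 0.4  0.4 -0.2] j [ 0.04  0.53 -0.92  1.57  0.44  1.25  0.42] tilt [ 0.016 -0.001 -1.   ]
```

Call:
apply_moves(offset=[[0.003,0.015,0],[0.003,0.015,0],[0.003,0.01,0],[0,0,-0.01],[0,0,-0.015],[0,0,-0.015],[0,0,-0.01],[0,0,0],[0,0,0],[0,0,0]], spin=[0,0,0,0,0,0,0,0,0,0])

```text
time: 52.25
eef_pos: [0.5407, 0.3576, 0.4138]
eef_rot: [-1.89, 1.555, -0.533]
force: [-1.1, 0.1, -2.1]
opening: 0.0347
```

```bash
python3 -c "
from h import *
goto(.540,.3628,.229,np.pi/2-.195)"
```

```text
t 52.25 grasp [0.5428 0.3564 0.2591] jawyaw 1.357 -> d [-0.0028  0.0064 -0.0301] spin 0.019 open 0.0347 F [-1.1  0.1 -2.1] j [-0.06  0.62 -0.86  1.56  0.51  1.19  0.34] tilt [ 0.013 -0.008 -1.   ]
```

Call:
apply_moves(offset=[[-0.001,0.003,-0.008],[-0.001,0.003,-0.01],[0,0,-0.008],[0,0,-0.003],[0,0,0],[0,0,0],[0,0,0],[0,0,0],[0,0,0],[0,0,0]], spin=[0.01,0,0,0,0,0,0,0,0,0])

```text
time: 53.25
eef_pos: [0.5387, 0.3646, 0.384]
eef_rot: [-1.719, 1.554, -0.351]
force: [0.3, 0.2, -0.3]
opening: 0.034
```

```bash
python3 -c "
from h import *
goto(.540,.3628,.229,np.pi/2-.195)"
```

```text
t 53.25 grasp [0.5412 0.3637 0.2294] jawyaw 1.368 -> d [-0.0012 -0.0009 -0.0004] spin 0.008 open 0.034 F [ 0.3  0.2 -0.3] j [-0.08  0.65 -0.85  1.58  0.54  1.14  0.32] tilt [ 0.016 -0.006 -1.   ]
```

Call:
apply_moves(offset=[[0,0,0],[0,0,0],[0,0,0],[0,0,0],[0,0,0.01],[0,0,0.02],[0,0,0.03],[0,-0.02,0.03],[0,-0.04,0],[0,-0.04,0]], spin=[0,0,0,0,0,0,0,0,0,0], jaw=0.048)

```text
time: 54.25
eef_pos: [0.536, 0.2696, 0.4823]
eef_rot: [-1.098, 1.551, 0.281]
force: [0.4, -0.3, 0.0]
opening: 0.0482
```

Call:
apply_moves(offset=[[0,-0.045,0],[0,-0.045,0],[0,-0.045,0],[0,-0.045,0],[0,-0.045,0],[0,-0.045,0],[0,-0.02,0],[0,0,0],[0,0,0],[0,0,0]], spin=[0,0,0,0,0,0,0,0,0,0])

```text
time: 55.25
eef_pos: [0.5329, -0.037, 0.4893]
eef_rot: [-1.41, 1.545, -0.041]
force: [0.3, 1.0, -0.3]
opening: 0.0483
```

```bash
python3 -c "
from h import *
goto(.5446,-.2183,.25,np.pi/2-.175)
b=grab('side','side15');a=grab('top','top15')
cv2.imwrite('pics/z22.png',np.hstack([cv2.resize(a[120:250,50:200],None,fx=2.6,fy=2.6),cv2.resize(a[120:250,240:390],None,fx=2.6,fy=2.6)]))
cv2.imwrite('pics/z23.png',cv2.resize(b[110:270,80:350],None,fx=2.9,fy=2.9))"
```

```text
t 55.25 grasp [ 0.5369 -0.0372  0.3347] jawyaw 1.369 -> d [ 0.0077 -0.1811 -0.0847] spin 0.027 open 0.0483 F [ 0.3  1.  -0.3] j [ 0.79  0.33 -0.96  1.75  0.3   1.18  1.12] tilt [ 0.025 -0.001 -1.   ]
```

View pics/z22.png

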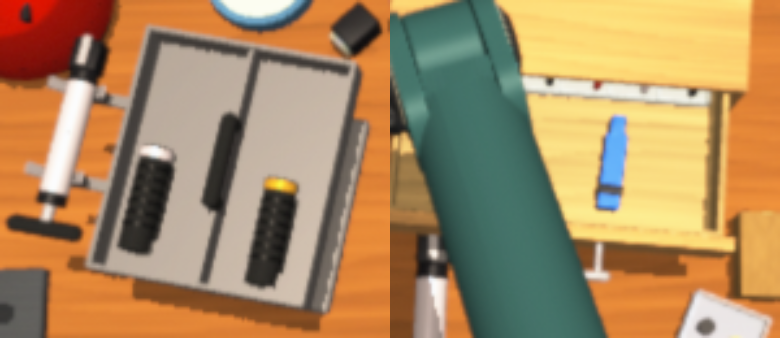

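View pics/z23.png

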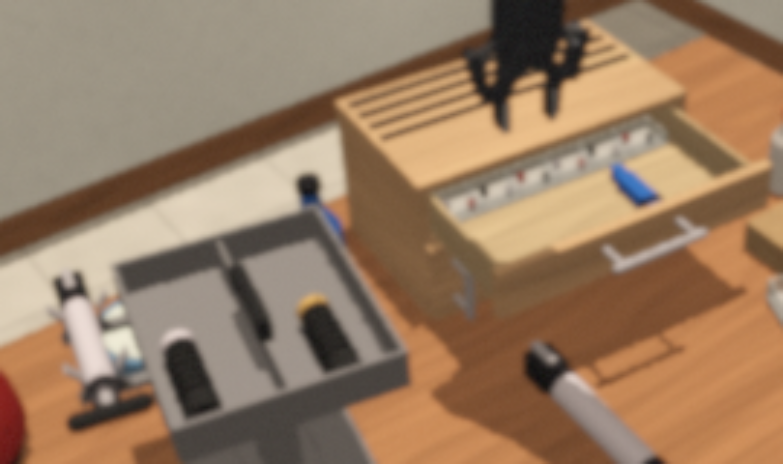

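```bash
python3 - <<'E'
from h import *
def loc(P,c=(.5386,.304),y=-.195):
    d=P[:2]-np.array(c);return np.round([np.cos(y)*d[0]+np.sin(y)*d[1],-np.sin(y)*d[0]+np.cos(y)*d[1]],4)
f=lambda p,o:(o+(p[0]+.5)/2.6-.5,120+(p[1]+.5)/2.6-.5)
for n,p in dict(b1=(283,180),b2=(261,283),a1=(159,148),a2=(134,250)).items(): print(n,loc(atz('top',f(p,50),.223)))
for n,p in dict(c1=(150,28),c2=(358,68),c3=(312,311),c4=(88,266)).items(): print(n,loc(atz('top',f(p,50),.246)))
L=[atz('top',f((p[0]-390,p[1]),240),.145) for p in [(619,115),(606,209)]];d=L[0]-L[1];print(np.mean(L,0),np.arctan2(d[1],d[0]))
g=lambda p,:(80+(p[0]+.5)/2.9-.5,110+(p[1]+.5)/2.9-.5)
L=[atz('side',g(p),.145) for p in [(615,170),(652,198)]];print(np.mean(L,0))
E
```

```text
b1 [-0.0029 -0.0615]
b2 [-0.112  -0.0614]
a1 [0.0091 0.0733]
a2 [-0.1002  0.0747]
c1 [0.1293 0.1032]
c2 [ 0.1228 -0.1199]
c3 [-0.1328 -0.1234]
c4 [-0.1256  0.1087]
[ 0.54619944 -0.21828822  0.145     ] -0.18599727926408355
[ 0.55981884 -0.22021208  0.145     ]
```

Call:
apply_moves(offset=[[0,-0.025,0],[0,-0.035,0],[0,-0.035,0],[0.002,-0.035,-0.01],[0.002,-0.025,-0.02],[0.002,-0.015,-0.02],[0,0,-0.02],[0,0,-0.01],[0,0,0],[0,0,0]], spin=[0,0.02,0,0,0,0,0,0,0,0], jaw=0.055)

```text
time: 56.35
eef_pos: [0.5419, -0.1961, 0.4093]
eef_rot: [-1.329, 1.54, 0.091]
force: [-0.4, 0.3, -0.4]
opening: 0.0551
```

```bash
python3 -c "
from h import *
goto(.545,-.2185,.20,np.pi/2-.18)"
```

```text
t 56.35 grasp [ 0.5467 -0.1957  0.2547] jawyaw 1.42 -> d [-0.0017 -0.0228 -0.0547] spin -0.03 open 0.0551 F [-0.4  0.3 -0.4] j [ 0.95  0.48 -0.86  1.75  0.41  1.06  1.37] tilt [ 0.031  0.003 -1.   ]
```

Call:
apply_moves(offset=[[-0.001,-0.012,0],[-0.001,-0.011,-0.01],[0,0,-0.015],[0,0,-0.015],[0,0,-0.01],[0,0,-0.005],[0,0,0],[0,0,0],[0,0,0],[0,0,0]], spin=[-0.03,0,0,0,0,0,0,0,0,0])

```text
time: 57.35
eef_pos: [0.5405, -0.2194, 0.3519]
eef_rot: [-1.378, 1.537, 0.012]
force: [-0.2, 0.4, -0.3]
opening: 0.0547
```

```bash
python3 -c "
from h import *
goto(.545,-.2185,.15,np.pi/2-.18)
b=grab('side','side16');
cv2.imwrite('pics/z24.png',cv2.resize(b[90:230,190:350],None,fx=5,fy=4.2,interpolation=cv2.INTER_CUBIC))"
```

```text
t 57.35 grasp [ 0.5457 -0.2193  0.1973] jawyaw 1.39 -> d [-0.0007  0.0008 -0.0473] spin 0.001 open 0.0547 F [-0.2  0.4 -0.3] j [ 0.93  0.55 -0.81  1.79  0.47  0.97  1.33] tilt [ 0.034  0.    -0.999]
```

View pics/z24.png

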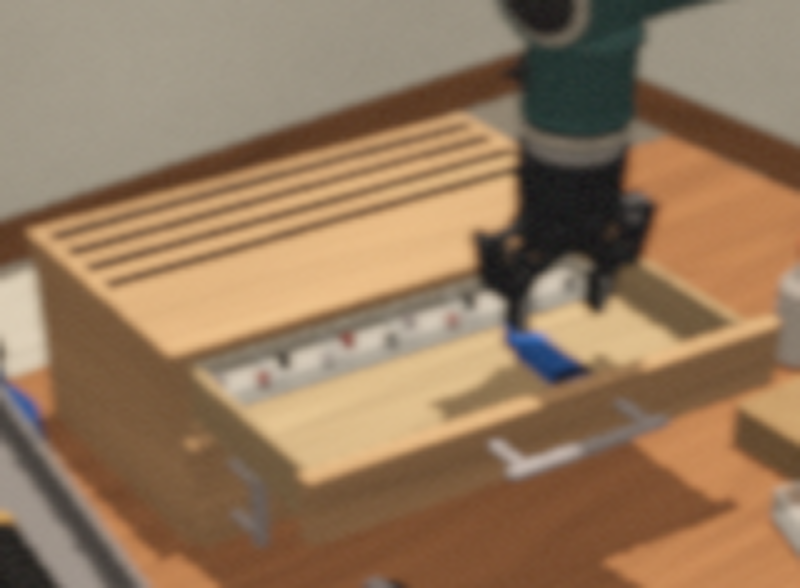

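Call:
apply_moves(offset=[[-0.001,0.001,-0.01],[0,0,-0.012],[0,0,-0.01],[0,0,-0.006],[0,0,-0.004],[0,0,-0.002],[0,0,0],[0,0,0],[0,0,0],[0,0,0]], spin=[0,0,0,0,0,0,0,0,0,0])

```text
time: 58.4
eef_pos: [0.5394, -0.2183, 0.3042]
eef_rot: [-1.388, 1.536, 0.003]
force: [0.5, 0.7, 0.3]
opening: 0.0544
```

```bash
python3 -c "
from h import *
goto(.545,-.2185,.15,np.pi/2-.18)"
```

```text
t 58.4 grasp [ 0.5448 -0.2183  0.1496] jawyaw 1.39 -> d [ 0.0002 -0.0002  0.0004] spin 0.001 open 0.0544 F [0.5 0.7 0.3] j [ 0.9   0.61 -0.76  1.83  0.53  0.88  1.29] tilt [ 0.035  0.    -0.999]
```

Call:
apply_moves(offset=[[0,0,0],[0,0,0],[0,0,0],[0,0,0],[0,0,0],[0,0,0],[0,0,0],[0,0,0],[0,0,0],[0,0,0]], spin=[0,0,0,0,0,0,0,0,0,0], jaw=0.0)

```text
time: 59.4
eef_pos: [0.5396, -0.2183, 0.305]
eef_rot: [-1.408, 1.535, -0.018]
force: [-0.5, 0.3, 0.9]
opening: 0.0248
```

```bash
python3 -c "
from h import *
goto(.545,-.2185,.15,np.pi/2-.18)"
```

```text
t 59.4 grasp [ 0.5452 -0.2184  0.1504] jawyaw 1.39 -> d [-0.0002 -0.0001 -0.0004] spin 0.001 open 0.0248 F [-0.5  0.3  0.9] j [ 0.9   0.61 -0.76  1.83  0.53  0.88  1.29] tilt [ 0.036 -0.001 -0.999]
```

Call:
apply_moves(offset=[[0,0,0.02],[0,0,0.03],[0,0,0.035],[0,0,0.035],[0.005,0.01,0.035],[0.005,0.03,0.01],[0.005,0.035,0],[0.005,0.035,0],[0.005,0.035,0],[0.005,0.035,0]], spin=[0,0,0,0,0,0,0,0,0,0])

```text
time: 60.4
eef_pos: [0.5667, -0.0394, 0.4736]
eef_rot: [-1.407, 1.54, -0.031]
force: [0.4, 0.3, -0.8]
opening: 0.0249
```

Call:
apply_moves(offset=[[0.004,0.035,0],[0.004,0.035,0],[0.004,0.035,0],[0.004,0.035,0],[0.002,0.035,0],[0,0.035,0],[0,0.025,0],[0,0,0],[0,0,0],[0,0,0]], spin=[0,0,0,0,0,0,0,0,0,0])

```text
time: 61.4
eef_pos: [0.582, 0.21, 0.4712]
eef_rot: [-1.4, 1.545, -0.016]
force: [-1.0, -0.9, -1.1]
opening: 0.0246
```

```bash
python3 -c "
from h import *
goto(.5897,.2378,.229,np.pi/2-.195)
b=grab('side','side17');
cv2.imwrite('pics/z25.png',cv2.resize(b[110:270,80:280],None,fx=3.8,fy=3.6,interpolation=cv2.INTER_CUBIC))"
```

```text
t 61.4 grasp [0.586  0.2099 0.3165] jawyaw 1.384 -> d [ 0.0037  0.0279 -0.0875] spin -0.008 open 0.0246 F [-1.  -0.9 -1.1] j [ 0.24  0.52 -0.9   1.58  0.44  1.24  0.64] tilt [ 0.026 -0.    -1.   ]
```

View pics/z25.png

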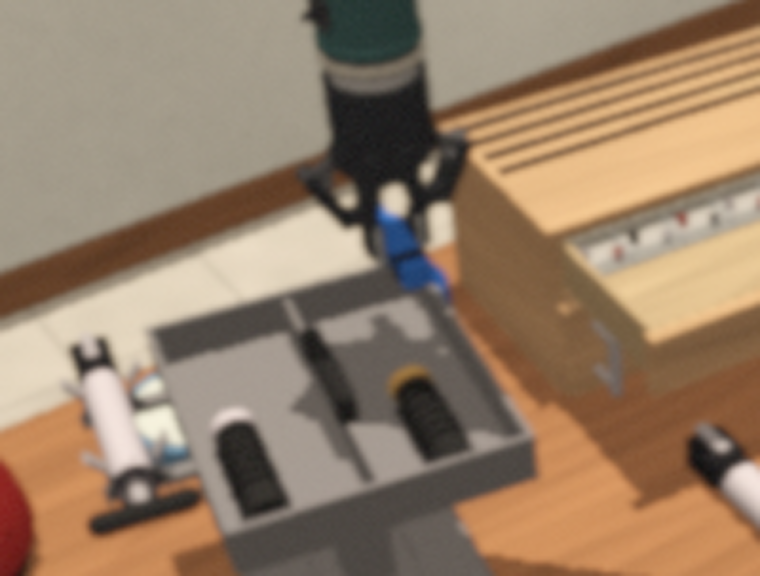

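Call:
apply_moves(offset=[[0.002,0.012,0],[0.002,0.012,0],[0,0.004,0],[0,0,-0.01],[0,0,-0.015],[0,0,-0.015],[0,0,-0.01],[0,0,0],[0,0,0],[0,0,0]], spin=[0,0,0,0,0,0,0,0,0,0])

```text
time: 62.45
eef_pos: [0.5874, 0.2355, 0.4144]
eef_rot: [-1.537, 1.547, -0.16]
force: [-0.2, -0.2, -0.1]
opening: 0.0247
```

```bash
python3 -c "
from h import *
goto(.5897,.2378,.231,np.pi/2-.195)
b=grab('side','side18');
cv2.imwrite('pics/z26.png',cv2.resize(b[110:270,80:280],None,fx=3.8,fy=3.6,interpolation=cv2.INTER_CUBIC))"
```

```text
t 62.45 grasp [0.591  0.2349 0.2597] jawyaw 1.377 -> d [-0.0013  0.0029 -0.0287] spin -0.001 open 0.0247 F [-0.2 -0.2 -0.1] j [ 0.16  0.59 -0.86  1.6   0.5   1.16  0.56] tilt [ 0.023 -0.004 -1.   ]
```

View pics/z26.png

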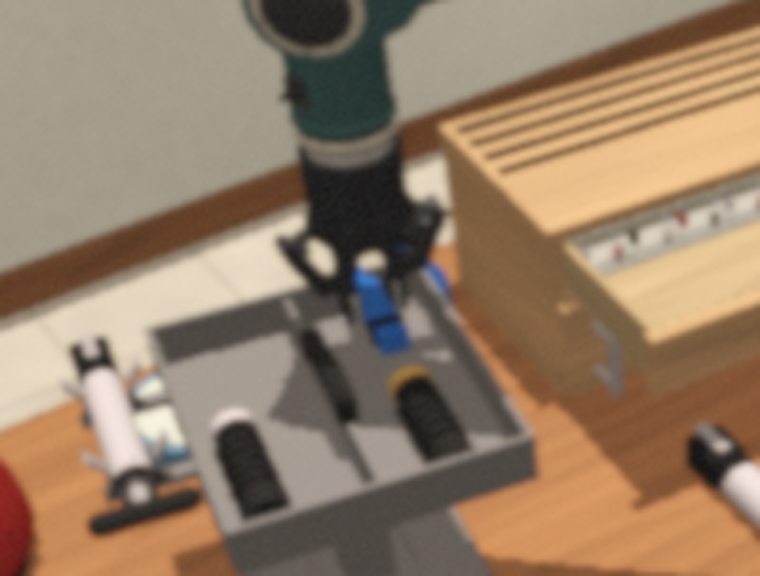

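Call:
apply_moves(offset=[[-0.001,0.002,-0.008],[0,0,-0.01],[0,0,-0.007],[0,0,-0.003],[0,0,0],[0,0,0],[0,0,0],[0,0,0],[0,0,0],[0,0,0]], spin=[0,0,0,0,0,0,0,0,0,0])

```text
time: 63.5
eef_pos: [0.5866, 0.2379, 0.3857]
eef_rot: [-1.478, 1.544, -0.102]
force: [-0.7, -0.5, -0.9]
opening: 0.0247
```

```bash
python3 -c "
from h import *
goto(.5897,.2378,.229,np.pi/2-.195)"
```

```text
t 63.5 grasp [0.5907 0.2375 0.2311] jawyaw 1.377 -> d [-0.001   0.0003 -0.0021] spin -0.001 open 0.0247 F [-0.7 -0.5 -0.9] j [ 0.15  0.61 -0.85  1.63  0.52  1.11  0.54] tilt [ 0.026 -0.003 -1.   ]
```

Call:
apply_moves(offset=[[0,0,0],[0,0,0],[0,0,0],[0,0,0],[0,0,0.01],[0,0,0.02],[0,0,0.03],[-0.01,-0.03,0.03],[-0.02,-0.04,0],[-0.03,-0.04,0]], spin=[0,0,0,0,0,0,0,0,-0.1,-0.13], jaw=0.042)

```text
time: 64.5
eef_pos: [0.5254, 0.1321, 0.482]
eef_rot: [-1.135, 1.544, 0.016]
force: [0.5, -1.7, -0.2]
opening: 0.0422
```

```bash
python3 -c "
from h import *
goto(.4182,-.1412,.30,-.1)
b=grab('side','side19');a=grab('top','top19')
cv2.imwrite('pics/z27.png',np.hstack([cv2.resize(a[120:270,40:240],None,fx=2,fy=2),cv2.resize(b[110:260,80:280],None,fx=2,fy=2)]))"
```

```text
t 64.5 grasp [0.5296 0.1321 0.3273] jawyaw 1.151 -> d [-0.1114 -0.2733 -0.0273] spin -1.251 open 0.0422 F [ 0.5 -1.7 -0.2] j [ 0.43  0.35 -0.92  1.74  0.31  1.17  0.58] tilt [ 0.027  0.    -1.   ]
```

View pics/z27.png

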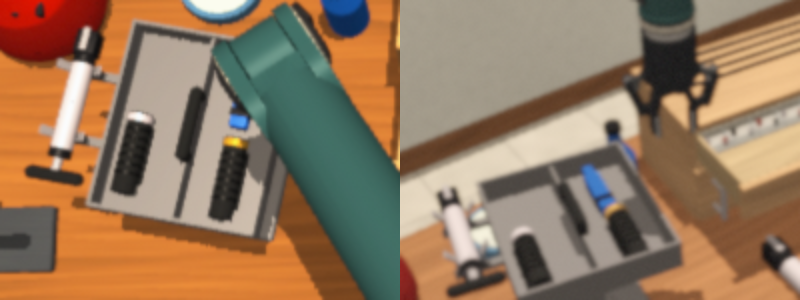

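Call:
apply_moves(offset=[[-0.01,-0.03,0],[-0.012,-0.035,0],[-0.012,-0.035,0],[-0.012,-0.035,0],[-0.012,-0.035,0],[-0.012,-0.035,0],[-0.012,-0.03,0],[-0.01,-0.02,0],[-0.008,-0.005,-0.02],[0,0,-0.02]], spin=[-0.13,-0.13,-0.13,-0.13,-0.13,-0.13,-0.13,-0.13,-0.13,-0.06], jaw=0.028)

```text
time: 65.6
eef_pos: [0.4187, -0.1347, 0.4512]
eef_rot: [-1.02, 1.53, -1.141]
force: [-0.2, -0.6, 0.7]
opening: 0.0278
```

```bash
python3 -c "
from h import *
goto(.4190,-.1412,.22,-.1)
b=grab('side','side20');a=grab('top','top20')
cv2.imwrite('pics/z28.png',np.hstack([cv2.resize(a[100:250,40:240],None,fx=2,fy=2),cv2.resize(b[110:260,180:380],None,fx=2,fy=2)]))"
```

```text
t 65.6 grasp [ 0.4213 -0.1404  0.2967] jawyaw -0.121 -> d [-0.0023 -0.0008 -0.0767] spin 0.021 open 0.0278 F [-0.2 -0.6  0.7] j [ 0.84  0.1  -0.64  2.01  0.11  1.03  0.03] tilt [ 0.017 -0.037 -0.999]
```

View pics/z28.png

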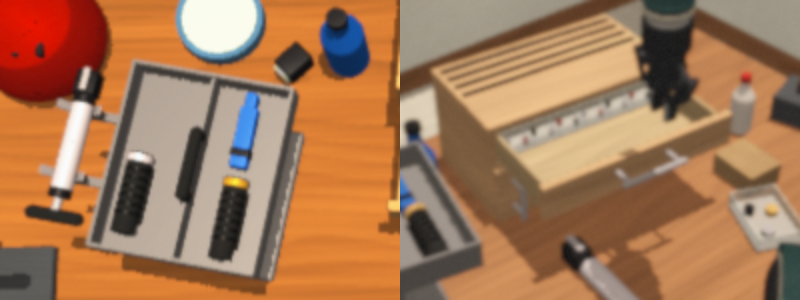

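Call:
apply_moves(offset=[[-0.001,-0.001,-0.015],[-0.001,0,-0.02],[0,0,-0.02],[0,0,-0.02],[0,0,-0.01],[0,0,0],[0,0,0],[0,0,0],[0,0,0],[0,0,0]], spin=[0.02,0,0,0,0,0,0,0,0,0])

```text
time: 66.7
eef_pos: [0.4232, -0.1301, 0.3725]
eef_rot: [-0.833, 1.524, -0.903]
force: [0.7, 0.3, 0.1]
opening: 0.0282
```

```bash
python3 -c "
from h import *
goto(.4190,-.1412,.163,-.1)
b=grab('side','side21')
cv2.imwrite('pics/z29.png',cv2.resize(b[110:260,200:360],None,fx=5,fy=4,interpolation=cv2.INTER_CUBIC))"
```

```text
t 66.7 grasp [ 0.4277 -0.1358  0.2179] jawyaw -0.069 -> d [-0.0087 -0.0054 -0.0549] spin -0.031 open 0.0282 F [0.7 0.3 0.1] j [ 0.79  0.21 -0.64  2.1   0.21  0.85 -0.04] tilt [ 0.029 -0.037 -0.999]
```

View pics/z29.png

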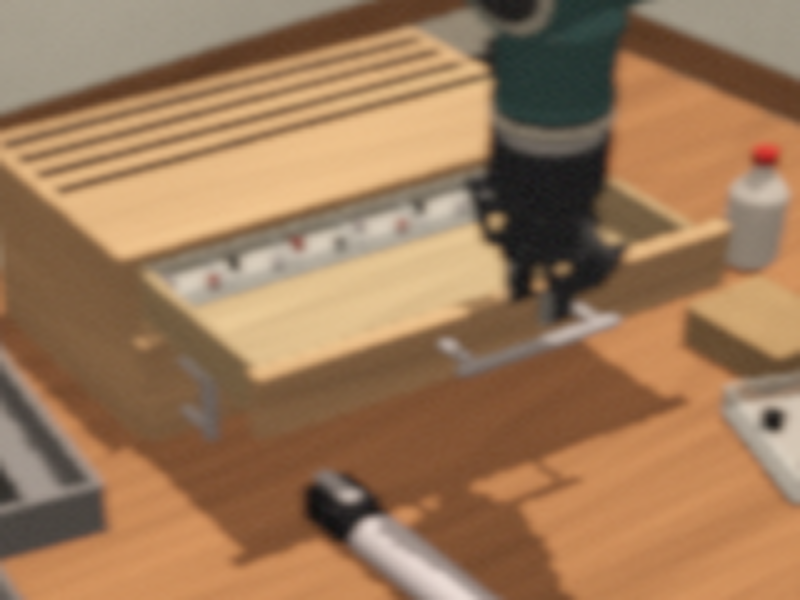

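Need x −9, y −5; correct that first, then lower and grip.

Call:
apply_moves(offset=[[-0.004,-0.003,0],[-0.004,-0.002,0],[-0.002,0,-0.006],[0,0,-0.008],[0,0,-0.008],[0,0,-0.006],[0,0,0],[0,0,0],[0,0,0],[0,0,0]], spin=[-0.03,0,0,0,0,0,0,0,0,0])

```text
time: 67.75
eef_pos: [0.4119, -0.1356, 0.3415]
eef_rot: [-0.847, 1.525, -0.95]
force: [-0.0, 1.0, 0.5]
opening: 0.0283
```

```bash
python3 -c "
from h import *
goto(.4190,-.1412,.163,-.1)"
```

```text
t 67.75 grasp [ 0.4161 -0.1414  0.187 ] jawyaw -0.102 -> d [ 0.0029  0.0002 -0.024 ] spin 0.002 open 0.0283 F [-0.   1.   0.5] j [ 0.78  0.25 -0.61  2.15  0.25  0.77 -0.09] tilt [ 0.027 -0.038 -0.999]
```

Call:
apply_moves(offset=[[0.002,0,-0.006],[0.001,0,-0.008],[0,0,-0.007],[0,0,-0.002],[0,0,0],[0,0,0],[0,0,0],[0,0,0],[0,0,0],[0,0,0]], spin=[0,0,0,0,0,0,0,0,0,0])

```text
time: 68.75
eef_pos: [0.4155, -0.1356, 0.317]
eef_rot: [-0.832, 1.524, -0.935]
force: [0.9, 0.1, -0.4]
opening: 0.0277
```

Call:
apply_moves(offset=[[0,0,0],[0,0,0],[0,0,0],[0,0,0],[0,0,0],[0,0,0],[0,0,0],[0,0,0],[0,0,0],[0,0,0]], spin=[0,0,0,0,0,0,0,0,0,0], jaw=0.0)

```text
time: 69.75
eef_pos: [0.4159, -0.1356, 0.3175]
eef_rot: [-0.805, 1.522, -0.909]
force: [-0.2, -0.4, 1.3]
opening: 0.0092
```

```bash
python3 -c "
from h import *
goto(.5822,-.1595,.163,-.1)"
```

```text
t 69.75 grasp [ 0.4206 -0.1416  0.163 ] jawyaw -0.103 -> d [ 0.1616 -0.0179 -0.    ] spin 0.003 open 0.0092 F [-0.2 -0.4  1.3] j [ 0.75  0.3  -0.59  2.16  0.3   0.72 -0.14] tilt [ 0.03  -0.038 -0.999]
```

Call:
apply_moves(offset=[[0.01,-0.001,0],[0.02,-0.002,0],[0.02,-0.002,0],[0.02,-0.002,0],[0.02,-0.002,0],[0.02,-0.002,0],[0.02,-0.002,0],[0.015,-0.0015,0],[0.01,-0.001,0],[0,0,0]], spin=[0,0,0,0,0,0,0,0,0,0])

```text
time: 70.75
eef_pos: [0.5773, -0.1531, 0.3176]
eef_rot: [-0.968, 1.523, -1.075]
force: [0.4, 0.1, 2.8]
opening: 0.0086
```

```bash
python3 -c "
from h import *
goto(.5822,-.1595,.163,-.1)"
```

```text
t 70.75 grasp [ 0.5808 -0.1596  0.1631] jawyaw -0.106 -> d [ 0.0014  0.0001 -0.0001] spin 0.006 open 0.0086 F [0.4 0.1 2.8] j [ 0.59  0.54 -0.53  1.79  0.39  0.88 -0.23] tilt [ 0.023 -0.042 -0.999]
```

Push the last few mm until it meets resistance.

Call:
apply_moves(offset=[[0.004,0,0],[0.004,0,0],[0.004,0,0],[0.003,0,0],[0,0,0],[0,0,0],[0,0,0],[0,0,0],[0,0,0],[0,0,0]], spin=[0,0,0,0,0,0,0,0,0,0])

```text
time: 71.75
eef_pos: [0.5831, -0.1527, 0.3176]
eef_rot: [-1.602, 1.525, -1.711]
force: [-0.7, -0.4, 0.9]
opening: 0.0088
```

```bash
python3 -c "
from h import *
goto(.5822,-.1595,.163,-.1)"
```

```text
t 71.75 grasp [ 0.5821 -0.1597  0.1631] jawyaw -0.108 -> d [ 0.0001  0.0002 -0.0001] spin 0.008 open 0.0088 F [-0.7 -0.4  0.9] j [ 0.58  0.55 -0.52  1.77  0.39  0.92 -0.23] tilt [-0.006 -0.045 -0.999]
```

Call:
apply_moves(offset=[[0,0,0],[0,0,0],[0,0,0],[0,0,0],[0,0,0.01],[0,0,0.02],[0,0,0.03],[0,0,0.04],[-0.02,0,0.03],[-0.03,-0.02,0]], spin=[0,0,0,0,0,0,0,0,0,0], jaw=0.028)

```text
time: 72.75
eef_pos: [0.5319, -0.1685, 0.4521]
eef_rot: [-1.828, 1.528, -1.928]
force: [0.5, 0.2, -1.0]
opening: 0.0279
```

Call:
apply_moves(offset=[[-0.02,-0.04,0],[-0.02,-0.045,0],[-0.01,-0.045,0],[0,-0.045,0],[0,-0.045,0],[0,-0.045,0],[0,-0.04,0],[0,0,0],[0,0,0],[0,0,0]], spin=[0,0,0,0,0,0,0,0,0,0])

```text
time: 73.75
eef_pos: [0.473, -0.4846, 0.4588]
eef_rot: [-1.718, 1.524, -1.817]
force: [-0.9, 0.0, -0.9]
opening: 0.0279
```

```bash
python3 -c "
from h import *
goto(.5822,-.1595,.163,-.1)
b=grab('side','side22');a=grab('top','top22')
cv2.imwrite('pics/z30.png',cv2.resize(a[60:260,40:240],None,fx=3,fy=3,interpolation=cv2.INTER_CUBIC));cv2.imwrite('pics/z31.png',np.hstack([cv2.resize(b[110:260,70:345],None,fx=1.45,fy=2),cv2.resize(a[60:210,210:410],None,fx=2,fy=2)]))"
```

```text
t 73.75 grasp [ 0.4712 -0.4916  0.3043] jawyaw -0.1 -> d [ 0.111   0.3321 -0.1413] spin -0.0 open 0.0279 F [-0.9  0.  -0.9] j [ 1.05  0.51 -0.45  1.46  0.28  1.21  0.45] tilt [-0.011 -0.045 -0.999]
```

View pics/z30.png

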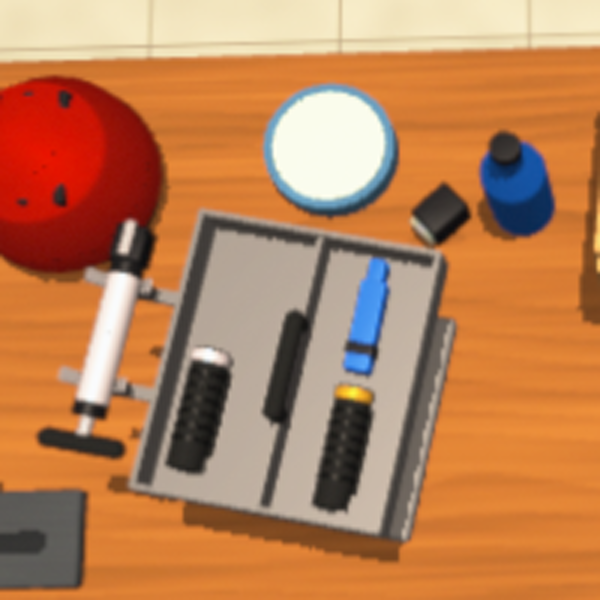

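View pics/z31.png

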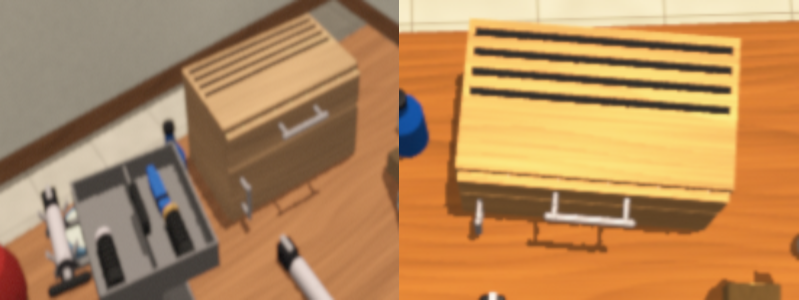

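```bash
python3 - <<'E'
from h import *
y=-.195
def loc(P,c=(.5386,.304)):
    d=P[:2]-np.array(c);return np.round([np.cos(y)*d[0]+np.sin(y)*d[1],-np.sin(y)*d[0]+np.cos(y)*d[1]],4)
f=lambda p:(40+(p[0]+.5)/3-.5,60+(p[1]+.5)/3-.5)
T=loc(atz('top',f((83,442)),.262));H=loc(atz('top',f((134,222)),.262))
u=(H-T)/np.linalg.norm(H-T);print(T,H,np.linalg.norm(H-T),'mid',T+.094*u,'ang',np.arctan2(u[1],u[0]))
for p in [(62,375),(88,275)]: print('fork outer tip',loc(atz('top',f(p),.278)))
for n,p in dict(c1=(203,212),c2=(446,255),c3=(408,542),c4=(130,487)).items(): print(n,loc(atz('top',f(p),.246)))
print('handle',loc(atz('top',f((285,367)),.262)))
E
```

```text
[-0.0952  0.1533] [0.1062 0.156 ] 0.2014180974987104 mid [-0.00120845  0.15456007] ang 0.01340535384757583
fork outer tip [-0.0425  0.1785]
fork outer tip [0.0484 0.1777]
c1 [0.1297 0.1034]
c2 [ 0.1265 -0.1218]
c3 [-0.1328 -0.1393]
c4 [-0.1258  0.11  ]
handle [-0.0011 -0.0053]
```

```bash
python3 -c "
from h import *
print(job.finish_job())"
```

```text
the job is handed in; nothing more can be done
None
```

I handed the job in after about 74 s of the 210 s allowed. No verdict comes back, so what follows rests on my own checks.

**What I did**
- **Caddy:** I drew it up by the handle until it locked.
- **Pump:** I laid the smaller frame pump from the box top into the clip forks.
- **Tray:** I pulled it out to its stop and moved out the three tools that were there: grip_a, grip_b and the tyre levers. I saw no hex ring or patch box. I then pushed the tray home.

**Last checks**
- **Post:** It held under about 30 N of downward push. The lock button faces away from both cameras, so I never saw it click out.
- **Pump:** From the top picture, its middle is about 4 mm along from midway between the forks and within 1 mm across, and it is about 0.01 rad off line. I did not measure its height, but it looks seated.
- **Tools:** All three lie on the caddy floor inside the walls.
- **Tray:** The handle came back to within 1 mm of where it started and met firm resistance.
- **Robot:** The arm was clear of everything at the end.

**What disagreed**
- **grip_a:** It lies about 35 mm from where I released it. It may have been the expected knock or a slide on release, but it is well inside the limits.
- **Caddy position:** Its wall corners in the top picture sit up to about 1 cm off the centre I found from gripping the handle. The pump and forks still agree with each other in the same picture.
- **Tray during the work:** While straightening the gripper I let the tray run about 40 mm back in, after it had already reached its stop. I drew it out again before taking any tools.

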